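# Rub down an out-of-true flywheel with a felt bob and stop it on its mark

### The job

Pick up the felt bob by its orange handle, and with its felt push the blue stud so that the red flywheel turns anticlockwise (seen from above) and runs on freely at roughly a quarter turn per second. While it is still turning, lay the felt on the steel rim and follow its run-out with a light, steady force of about 2 to 7 N for at least a second, so braking the wheel gently to a stop with its white mark at the yellow pointer; finish while still holding the felt lightly against the stopped rim. Touch the wheel only with the bob, never knock it or turn it backwards, and leave the other things on the bench alone.

Things in the scene. Friction and masses are not known exactly. Their poses are not given: they have to be found in the camera images.
- bob: Felt bob, a hand tool standing loose and upright on the bench, 165 high, 160 g. Origin: centre of its underside, z up. From below: cream felt head, a ball of radius 26 centred 30 above the origin (flat foot, radius 24, 10 high, under it); thin steel neck; square orange handle 24 x 24 from 95 to 165 above the origin, faces square to the tool's own x and y.
- stand: Black bearing stand fixed to the bench: round base radius 115, 12 high, with a vertical spindle. Origin: on the spindle axis at bench level. A yellow pointer pin (dia 16, top at 113) stands on a low foot 160 from the axis in the stand's -x direction, just outside the rim.
- flywheel: Steel flywheel, red on top, lying level and turning about the vertical spindle; a hub of radius 25 stands 32 above it. Origin: on the spindle axis at the wheel's underside, 60 above the bench; own x axis points to the white mark. Nominal mass 19 kg, moment of inertia 0.19 kg m2 (varies 25 percent). Smooth steel: friction coefficient about 0.36 against the felt (varies 20 percent).
- rim_centre (a point): Centre of the flywheel's disc, at its mid-height 80 above the bench. The disc has radius 140 and is 40 thick (rim from 60 to 100 above the bench), but is bored off-centre: this point lies 6 from the spindle axis in the wheel's own +y direction, so the rim runs in and out by 6 each way every turn.
- spindle (a joint): Angle of the flywheel in rad, counted on over several turns, growing anticlockwise seen from above. 0 (and every whole multiple of 2 pi) = white mark exactly at the yellow pointer. Bearing drag is small: 0.006 N m s/rad viscous plus 0.008 N m dry.
- mark (a point): Outer end of the white radial stripe on the wheel's top, 136 from the axis, 101 above the bench (the stripe also runs down the rim).
- stud (a point): Blue drive stud, a vertical pin of dia 20 on the wheel's top, 90 from the axis, straight across the axis from the mark; it stands from 100 to 150 above the bench. This point is on its centreline 138 above the bench.
- pointer (a point): Top of the yellow pointer pin, 160 from the axis, 112 above the bench.
- jar: Bystander, loose: glass screw-top jar, 72 dia x 85 high, left (leave alone). Origin at its underside.
- woodblock: Bystander, loose: wooden block 120 x 90 x 45, right (leave alone). Origin at its underside.
- chainring: Bystander, loose: dark steel chainring lying flat, about 150 dia x 8, right (leave alone). Origin at its underside.
- spanner: Bystander, loose: spanner lying at the left (leave alone). Origin at its underside.
Things that resemble listed ones, but are neither listed nor needed, are in the scene too. Of the things that look like the bob, take the one that is farthest from the robot's base at the start.

How it is judged:
On the way, in this order (a step that is already met when the one before it is completed fails the run):
1. the wheel runs freely anticlockwise at 0.9 to 2.2 rad/s with nothing touching it (velocity of joint spindle between 0.9 and 2.2 rad/s and contact force between each of bob, the arm, the fingers and flywheel below 0.05 N), for 0.3 s.
2. the felt rides on the turning rim (at least 0.1 rad/s) with 1 to 9 N, without a break for 1 s (contact force between bob and flywheel between 1 and 9 N and velocity of joint spindle above 0.1 rad/s and height (world z) of bob below 0.075 m), for 1 s.
3. the wheel stands still with its mark at the pointer and the felt still on the rim (contact force between bob and flywheel between 1 and 9 N and y of mark in the frame of stand between -0.02 and 0.02 m and x of mark in the frame of stand below -0.1 m and velocity of joint spindle between -0.04 and 0.04 rad/s), for 0.4 s.
At the end, for the whole second after the job is handed in: The flywheel stands still (under 0.04 rad/s) with its white mark within 20 mm (0.15 rad) of the line from the spindle to the pointer, and the robot, still holding the bob clear of the bench, presses its felt on the rim with 1 to 9 N (all of step 3 and height (world z) of bob between 0.02 and 0.075 m); the arm keeps its last pose, push and grip.
It fails at once if the bob knocks or presses the wheel with more than 25 N (contact force between bob and flywheel above 25 N).
It fails at once if the wheel turns faster than 2.8 rad/s or is turned backwards (velocity of joint spindle above 2.8 rad/s or velocity of joint spindle below -0.3 rad/s).
It fails at once if the gripper or arm presses on the wheel (contact force between any of the fingers, the arm and flywheel above 2 N).
It fails at once if the bob is tipped over (angle between bob's own z axis and vertical above 0.6 rad).
It fails at once if a bystander is pushed away (over 30 mm) (distance of any of jar, woodblock, chainring, spanner from where it was at the start of the episode above 0.03 m).
It also fails if it takes over 64 s, if anything falls off the work surface, if the arm or the gripper's body presses on something with over 40 N, if the wrist force passes 120 N, or if a joint passes its speed limit or range.

### The arm

A 6-joint arm with a two-finger parallel gripper is mounted at the origin on the work surface. World frame = base frame: x ahead of the robot, y to its left, z up, the work surface at z = 0. Lengths are in m, angles in rad, forces in N, time in s.
With the tool pointing down it reaches from about 0.35 to 0.85 m from the base axis. Payload 8.1 kg.
Tool frame: the origin (TCP) lies on the centre line of the jaws, within the pads' length; the fingertips stand robot.tips_ahead ahead of it and the grasp point (between the pads) lies 6 mm ahead of it (robot.tips_ahead is the distance from the TCP to the fingertips, in m); z points along the fingers, y is the line along which they close (so a half turn about z gives the same grasp; the last joint's range is limited). The gripper opens to 93 mm and grips with 3 to 60 N. Pads are 15 mm wide; open, the fingers measure 128 mm over their backs; the gripper's body (75 mm by 188 mm) begins 65 mm behind the grasp point.
Start: joints at [1.17, 0.13, 1.488, -0, 1.523, -0.085], TCP at [0.186, 0.57, 0.244] pointing down, gripper open.
Joint ranges: [-2.96, 2.96], [-0.89, 2.26], [0.02, 2.5], [-1.34, 4.48], [0, 2.73], [-2.66, 2.66]. Speed limits (rad/s): [2.39, 2.39, 2.79, 3.14, 3.14, 3.14].

### API

Orientations are given as a rotation vector (axis times angle).
In Python, from plant import robot gives the robot as it stands.
- The arm moves only by the tool apply_moves, never from a script. Its arguments are lists of equal length, an entry for each row: "delta_pos": the shift along the tool's x, y, z in cm, a list of three; "twist": the turn about the tool's z in rad. A call has 1 to 8 rows; each row shifts and turns the commanded pose from where the row before left it, along the tool's axes as they then stand; what a row does not reach is not made up. A row lasts 1/8 s, in which the tool goes at most 62.5 mm and 10.7 degrees, less where a joint would pass 70% of its speed; a pose out of reach is approached as far as the arm can. A call with a gripper value outside its range is refused whole. "gripper" is the finger opening in cm, from 0 to 9.3, set as the call begins (left out, the last holds). The fingers move at their own pace and stop on an object; "squeeze" is the grip in N (left out, the last holds). Time passes only in rows, so rows that do not move let the fingers close. It gives the time, the measured TCP pose, the force, the opening and the grip force at its end, in the units of the state.
- robot.read_state(): the state, without advancing time (a new reading comes with each control period).
- robot.read_camera(name): name is "scene" or "top" or "wrist"; returns a dict with "frame" (420x560x3 uint8, red, green, blue), "vertical_fov" (degrees; the focal length in pixels is half the picture's height over the tangent of half this angle, whatever the lens; pixels are square), "cx", "cy" (the principal point, pixels), "k1" (the pictures are not rectified: a ray, as slopes to the right and down, at radius r is drawn at 1 + k1 r^2 times it, then the intrinsics apply), "R" (3x3) and "t" (3): a world point X has camera coordinates R X + t. Camera axes: x right, y down, z forward; pixel columns grow to the right and rows downward; lengths in m; the calibration is good to about 2 mm. A picture is of the moment at which its call begins. There is no depth.
- robot.close_job(): hands the job in; it is judged then, once.
The state is a dict: "t": time; "q": joint angles; "dq": joint speeds; "joint_torque": joint torques, N m; "tool_pos": TCP position; "orientation": TCP orientation; "force": force on the tool from outside, world axes, zero at the start; "wrist_torque": the same for the moment, N m; "opening": finger opening in m; "gripper_force": force on a finger pad.
Only numpy, scipy, OpenCV 4.12 (cv2) and the standard library are available. Lean on these libraries where they do the work, as an engineer would, in place of code of your own. Each camera call takes 0.05 s, during which the arm holds its last target. There are 200 camera calls.

## Working session

There is one attempt and no reset: what is moved stays moved. The work goes in short steps, Python scripts to look and compute and a tool call to move; the robot and the scene stay as the last step left them, time stands still between calls to the robot, and variables do not carry over. Pictures are saved under pics/ and viewed, at most 10 in all, crops included, and the job is handed in when it is done.

Besides the shell and the picture viewer there is one more tool, called after "Request:" in YAML: its name, and indented under it one key for each argument. apply_moves: Moves the arm, as the interface text tells. Its arguments: {"type":"object","properties":{"delta_pos":{"type":"array"},"twist":{"type":"array"},"gripper":{"type":"number"},"squeeze":{"type":"number"}},"required":["delta_pos","twist"]}

```bash
mkdir -p pics; ls
cat > h.py <<'E'
import numpy as np, cv2, pickle
from plant import robot
def grab(n,f):
    c=robot.read_camera(n); cv2.imwrite(f'pics/{f}.png',cv2.cvtColor(c['frame'],cv2.COLOR_RGB2BGR)); pickle.dump(c,open(f'pics/{f}.pkl','wb')); return c
def load(f): return pickle.load(open(f'pics/{f}.pkl','rb'))
def ray(c,u,v):
    h=c['frame'].shape[0]; f=h/2/np.tan(np.radians(c['vertical_fov'])/2)
    K=np.array([[f,0,c['cx']],[0,f,c['cy']],[0,0,1.]])
    p=cv2.undistortPoints(np.array([[[u,v]]],float),K,np.array([c['k1'],0,0,0.]))[0,0]
    R=np.array(c['R']);t=np.array(c['t']); return -R.T@t, R.T@np.array([p[0],p[1],1])
def onz(c,u,v,z):
    o,d=ray(c,u,v); return o+d*(z-o[2])/d[2]
def proj(c,X):
    h=c['frame'].shape[0]; f=h/2/np.tan(np.radians(c['vertical_fov'])/2)
    x=np.array(c['R'])@np.array(X)+np.array(c['t']); s=x[:2]/x[2]; s=s*(1+c['k1']*(s@s)); return f*s+[c['cx'],c['cy']]
E
python3 - <<'E'
from h import *
print(robot.read_state(), robot.tips_ahead)
a=grab('scene','s0');b=grab('top','t0')
for c in(a,b): print(c['vertical_fov'],c['cx'],c['cy'],c['k1'],-np.array(c['R']).T@np.array(c['t']))
E
```

```text
pics
{'t': 0.0, 'q': array([ 1.16960776e+00,  1.31176602e-01,  1.48929403e+00, -9.75653766e-07,
        1.52300609e+00, -8.54093566e-02]), 'dq': array([-0.0002519 ,  0.00047598, -0.00106457,  0.00065569,  0.00051847,
       -0.00072535]), 'joint_torque': array([-1.12396694e-03, -5.59877300e+01, -4.91732097e+01,  7.62393256e-02,
        3.60937533e-02, -2.06216087e-04]), 'tool_pos': array([0.18610856, 0.56984232, 0.2425701 ]), 'orientation': array([-4.93894987e-01, -3.10206676e+00,  2.87228315e-03]), 'force': array([ 0.26166399,  0.32402432, -0.27159458]), 'wrist_torque': array([-0.01715567, -0.02383141,  0.02029605]), 'gripper_force': 0.0, 'opening': 0.09292239905447267} 0.025
45.65587716114797 282.5091517875207 210.6736771916608 -0.08096975141156484 [ 1.25845153 -0.20362795  1.46057602]
51.198332312055214 275.44996869713725 205.13932966304407 -0.0347947086651497 [ 0.29364677 -0.02527897  1.31977066]
```

View pics/t0.png

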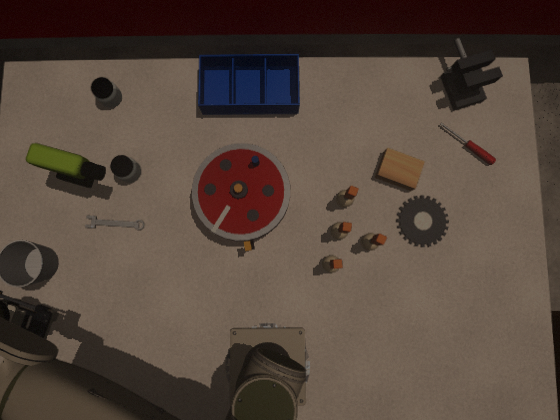

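View pics/s0.png

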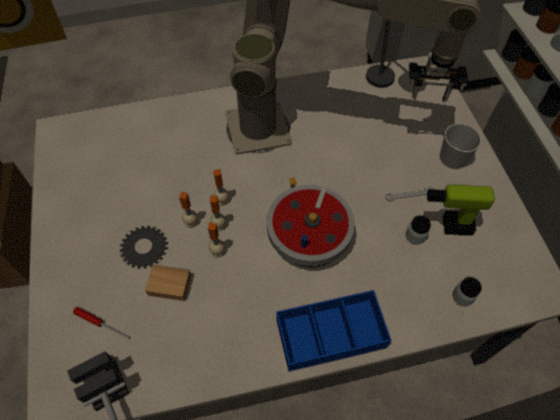

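Both views show four bob-like tools, the wheel with its stud at top (254,161), the mark near (221,218) and the pointer near (249,245). The bob candidates in the top view are at (352,192), (345,228), (378,240) and (336,264). I'll measure these now, together with the wheel.

```bash
cat > m.py <<'E'
from h import *
def blobs(c,lo,hi,amin=6,roi=None):
    hsv=cv2.cvtColor(c['frame'],cv2.COLOR_RGB2HSV); m=cv2.inRange(hsv,np.array(lo),np.array(hi))
    if roi: k=np.zeros_like(m); x0,y0,x1,y1=roi; k[y0:y1,x0:x1]=1; m=m*k
    n,l,s,ce=cv2.connectedComponentsWithStats(m); return [(ce[i].round(1),s[i]) for i in range(1,n) if s[i][4]>=amin],m,l
def tri(a,ua,b,ub):
    o1,d1=ray(a,*ua);o2,d2=ray(b,*ub)
    s=np.linalg.lstsq(np.stack([d1,-d2],1),o2-o1,rcond=None)[0]; p,q=o1+s[0]*d1,o2+s[1]*d2
    return (p+q)/2,np.linalg.norm(p-q)
E
python3 - <<'E'
from m import *
t=load('t0');s=load('s0')
for nm,c,r1 in(('top',t,(320,170,400,280)),('scene',s,(170,160,235,270))):
    print(nm)
    for ce,st in blobs(c,(4,150,90),(16,255,255),10,r1)[0]: print('orange',ce,st, onz(c,*ce,0.13).round(3), np.linalg.norm(onz(c,*ce,.13)[:2]).round(3))
for nm,c,r in(('t',t,(180,130,300,260)),('s',s,(255,170,365,275))):
    for cn,lo,hi in(('yel',(17,120,90),(32,255,255)),('blue',(105,100,30),(130,255,255)),('white',(0,0,130),(179,70,255)),('red',(0,180,70),(4,255,255)),('red2',(172,150,70),(179,255,255))):
        for ce,st in blobs(c,lo,hi,8,r)[0]: print(nm,cn,ce,st)
for p in((352,192),(345,228),(378,240),(336,264)): print(t['frame'][p[1],p[0]])
def crop(c,x0,y0,x1,y1,k): return cv2.resize(c['frame'][y0:y1,x0:x1],None,fx=k,fy=k,interpolation=cv2.INTER_CUBIC)
i1=crop(t,180,140,310,260,3);i2=crop(t,315,170,400,290,3)
im=np.hstack([i1,i2[:360]]); im=np.clip(im*1.6,0,255).astype(np.uint8)
cv2.imwrite('pics/c0.png',im[:,:,::-1]);print(im.shape)
E
```

```text
top
orange [352.8 190.4] [348 186  10  10  67] [ 0.491 -0.241  0.13 ] 0.547
orange [346.7 226.4] [343 222   9  10  70] [ 0.392 -0.221  0.13 ] 0.45
orange [381.  238.6] [377 234   9  10  63] [ 0.358 -0.314  0.13 ] 0.476
orange [337.5 263.4] [334 259   8  10  67] [ 0.292 -0.193  0.13 ] 0.35
scene
orange [216.7 172.4] [214 170   7   6  37] [ 0.27  -0.186  0.13 ] 0.328
orange [183.  195.3] [179 192   9   7  41] [ 0.336 -0.306  0.13 ] 0.454
orange [213.1 198.6] [210 196   7   6  41] [ 0.369 -0.214  0.13 ] 0.427
orange [211.6 226.1] [208 223   9   7  48] [ 0.468 -0.234  0.13 ] 0.523
t blue [254.5 158.7] [252 156   6   6  26]
t red [241.1 191.3] [ 198  150   86   83 4561]
s yel [292.4 180.3] [289 177   8   7  36]
s yel [312.3 216. ] [309 214   7   6  31]
s blue [303.9 238. ] [302 235   5   7  24]
s red [309.5 221.9] [ 273  190   75   65 2577]
s red2 [312.2 192.4] [311 190   4   5   8]
s red2 [276.1 224.2] [274 223   5   3   8]
s red2 [307.  235.2] [305 233   4   6   8]
[119  65  35]
[116  62  32]
[115  60  30]
[116  61  33]
(360, 645, 3)
```

View pics/c0.png

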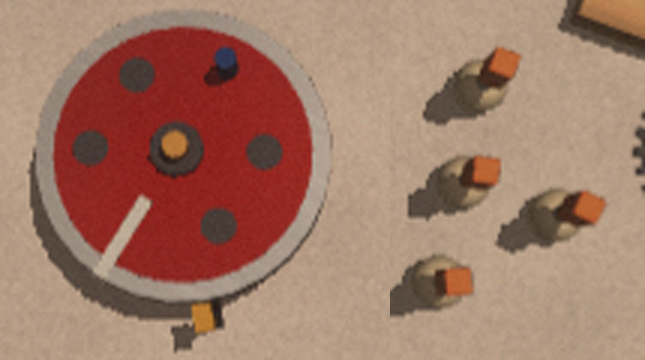

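The crop confirms it. The bob at top (352,190), scene (212,226), is the farthest from the base at about 0.53 m, against 0.46, 0.44 and 0.34 m for the other three. It has the cream ball and orange square handle described. Next I'll locate the axis, mark, stud, pointer and handle by triangulating both views.

```bash
cat > w.py <<'E'
from m import *
def mask(c,lo,hi,roi):
    hsv=cv2.cvtColor(c['frame'],cv2.COLOR_RGB2HSV); m=cv2.inRange(hsv,np.array(lo),np.array(hi)); k=np.zeros_like(m); x0,y0,x1,y1=roi; k[y0:y1,x0:x1]=255; return m&k
def big(m): 
    cs,_=cv2.findContours(m,cv2.RETR_EXTERNAL,cv2.CHAIN_APPROX_NONE); return max(cs,key=cv2.contourArea)
def circ(P):  # least-squares circle
    A=np.c_[2*P,np.ones(len(P))]; s=np.linalg.lstsq(A,(P**2).sum(1),rcond=None)[0]; return s[:2],np.sqrt(s[2]+s[:2]@s[:2])
E
python3 - <<'E'
from w import *
t=load('t0');s=load('s0')
# red disc circle on z=.1 (hull)
for c,r in((t,(180,130,300,260)),(s,(255,170,365,275))):
    h=cv2.convexHull(big(mask(c,(0,150,60),(6,255,255),r)))[:,0]
    P=np.array([onz(c,*p,.1)[:2] for p in h]); print('red circ',*circ(P))
# sample stripe/rim colors
f=t['frame']; print('stripe',f[224,218],f[216,223],'rim',f[150,215],f[190,194],'stud',f[158,254],'knob',f[188,238],'ptr',f[246,248], 'bench',f[270,270],'red',f[200,230],'hand',f[192,353])
hs=cv2.cvtColor(f,cv2.COLOR_RGB2HSV)
print('ptr hsv',hs[243:250:2,244:254:2].tolist()); print('rimhsv',hs[190,194],hs[224,218], 'knob',hs[188,238])
# handle
for c,r in((t,(340,178,365,205)),(s,(200,215,225,245))):
    m=mask(c,(3,120,60),(17,255,255),r); print(cv2.minAreaRect(big(m)),cv2.boundingRect(big(m)))
E
```

```text
red circ [0.49807047 0.07087197] 0.12058261778629858
red circ [0.49882627 0.07316896] 0.11959922864668453
stripe [115 104  91] [118 106  93] rim [100  89  78] [95 85 76] stud [30 34 52] knob [113  74  36] ptr [116  76  31] bench [113  97  82] red [90 22 19] hand [118  64  34]
ptr hsv [[[16, 189, 116], [16, 189, 116], [17, 187, 116], [15, 170, 69], [8, 97, 29]], [[17, 161, 106], [16, 188, 114], [16, 183, 117], [16, 187, 112], [13, 93, 33]], [[17, 143, 100], [16, 183, 117], [16, 190, 117], [16, 190, 113], [12, 106, 36]], [[13, 85, 57], [16, 180, 116], [16, 191, 115], [16, 176, 107], [13, 68, 71]]]
rimhsv [14 51 95] [ 16  53 115] knob [ 15 174 113]
((352.5000305175781, 190.5), (9.391485214233398, 8.497057914733887), 26.56505012512207) (348, 186, 11, 11)
((212.0, 230.5), (8.0, 17.0), 0.0) (208, 222, 9, 18)
```

```bash
cat >> w.py <<'E'
DC=np.array([.4984,.072])
def stripe(c,roi,cen=DC):
    m=mask(c,(5,0,85),(25,100,255),roi); ys,xs=np.nonzero(m)
    P=np.array([onz(c,x,y,.1)[:2] for x,y in zip(xs,ys)]); r=np.linalg.norm(P-cen,axis=1)
    return P[(r>.045)&(r<.112)]
TR=(180,130,300,260);SR=(255,170,365,275)
E
python3 - <<'E'
from w import *
t=load('t0');s=load('s0')
for c,r in((t,TR),(s,SR)):
    P=stripe(c,r); d=P.mean(0); ax=np.linalg.svd(P-d)[2][0]; ax*=np.sign((d-DC)@ax)
    print('stripe',len(P),d,'dir deg',np.degrees(np.arctan2(ax[1],ax[0])), 'offset of DC from line',np.cross(ax,DC-d),'std',np.std((P-d)@[-ax[1],ax[0]]))
# stud, hub knob, pointer triangulate
def cb(c,lo,hi,r):
    m=mask(c,lo,hi,r); M=cv2.moments(m,True); return np.array([M['m10'],M['m01']])/M['m00'],M['m00'],cv2.boundingRect(m)
for nm,lo,hi,rt,rs in(('stud',(105,70,20),(130,255,255),(245,148,265,170),(297,228,312,250)),('knob',(13,120,80),(30,255,255),(230,180,246,197),(303,205,322,226)),('ptr',(13,150,100),(30,255,255),(240,236,256,256),(284,172,300,190)),('handle',(3,120,60),(17,255,255),(340,178,365,205),(200,215,225,245))):
    a=cb(t,lo,hi,rt);b=cb(s,lo,hi,rs); print(nm,a,b,tri(t,a[0],s,b[0]))
# handle top rect in top view at z=.165: corners
m=mask(t,(3,120,60),(17,255,255),(340,178,365,205)); q=cv2.boxPoints(cv2.minAreaRect(big(m)))
print(q,[onz(t,*p,.165)[:2].round(4) for p in q], onz(t,352.5,190.5,.165))
m=mask(s,(3,120,60),(17,255,255),(200,215,225,245)); hs=cv2.cvtColor(s['frame'],cv2.COLOR_RGB2HSV)
print(s['frame'][220:242,206:219,0])
print(t['frame'][183:202,345:361,0])
E
```

```text
stripe 98 [0.4301225  0.12033299] dir deg 148.16464250146413 offset of DC from line 0.005047105910065179 std 0.0038526149422005804
stripe 61 [0.4310453  0.12173588] dir deg 148.7632418215546 offset of DC from line 0.007597246005862986 std 0.004261202373507699
stud (array([254.45714286, 159.08571429]), 35.0, (252, 156, 6, 7)) (array([303.85365854, 240.07317073]), 41.0, (302, 235, 5, 12)) (array([0.5803275 , 0.02988937, 0.13431047]), np.float64(0.0005122368024857416))
knob (array([237.71428571, 187.5       ]), 56.0, (234, 184, 8, 8)) (array([312.40909091, 215.79545455]), 44.0, (309, 213, 8, 7)) (array([0.50155542, 0.07688106, 0.13125625]), np.float64(0.0019104266027443033))
ptr (array([247.02, 245.58]), 50.0, (244, 242, 7, 9)) (array([292.44, 180.4 ]), 25.0, (290, 178, 6, 6)) (array([0.34291725, 0.05221077, 0.11015131]), np.float64(0.0013145798285056861))
handle (array([352.7  , 190.575]), 80.0, (348, 186, 11, 11)) (array([211.92241379, 230.01724138]), 116.0, (208, 222, 9, 18)) (array([ 0.48892357, -0.23645991,  0.14239027]), np.float64(0.0036861367514523465))
[[346.40002 192.2    ]
 [
[... 2148 characters left out ...]
0 111 112 112]
 [ 38  42  41  43  47  72  90  99 110 115 115 101 113 112 112 110]
 [ 42  42  42  44  43  45  45  60  80  97 101  95 115 114 109 113]
 [ 42  44  45  44  45  44  45  43  40  60  92 114 113 114 110 114]
 [ 43  42  43  41  45  42  45  46  58  90 114 113 114 115 112 114]
 [ 39  38  40  43  49  42  45  58  81 103 116 114 114 112 113 113]
 [ 45  48  56  79  84  76  67  85  98 102 114 116 115 116 112 112]
 [ 61  81  94 116 115 113  99 102  95 106 115 117 114 113 112 114]
 [ 68 110 113 114 113 109 105  95  95 114 114 114 110 111 113 113]]<stdin>:5: DeprecationWarning: Arrays of 2-dimensional vectors are deprecated. Use arrays of 3-dimensional vectors instead. (deprecated in NumPy 2.0)
```

```bash
cat > p.py <<'E'
from h import *
def tool(st=None):
    st=st or robot.read_state(); R=cv2.Rodrigues(np.array(st['orientation']))[0]; return R,np.array(st['tool_pos'])
def rel(target,frm=None,psi=None):
    R,p=tool()
    if psi is not None: R=np.array([[-np.sin(psi),np.cos(psi),0],[np.cos(psi),np.sin(psi),0],[0,0,-1]]).T
    return R.T@(np.array(target)-(p if frm is None else frm))*100
E
python3 - <<'E'
from p import *
s=load('s0'); print(onz(s,212,226,.165)[:2])
psi=np.radians(62.2)
a=np.array([.486,-.235,.30]); print(rel(a,psi=psi))
R,p=tool(); print(np.degrees(np.arctan2(R[1,1],R[0,1])))
E
```

```text
[ 0.48901932 -0.23178812]
[-64.06357352 -57.21308562  -5.73020727]
71.90831997543661
```

Request:
apply_moves:
  delta_pos:
    - [0, 0, -1]
    - [-4, -3.6, -0.4]
    - [-4, -3.6, -0.4]
    - [-4, -3.6, -0.4]
    - [-4, -3.6, -0.4]
    - [-4, -3.6, -0.4]
    - [-4, -3.6, -0.4]
    - [-4, -3.6, -0.4]
  twist: [0.17, 0, 0, 0, 0, 0, 0, 0]

```text
t: 1.1
tool_pos: [0.3163, 0.2151, 0.2815]
orientation: [0.755, 3.049, -0.0]
force: [1.3, -0.0, -0.2]
opening: 0.093
gripper_force: 0.0
```

Request:
apply_moves:
  delta_pos:
    - [-4, -3.6, -0.4]
    - [-4, -3.6, -0.4]
    - [-4, -3.6, -0.4]
    - [-4, -3.6, -0.4]
    - [-4, -3.6, -0.4]
    - [-4, -3.6, 0]
    - [-4, -3.6, 0]
    - [-4, -3.6, 0]
  twist: [0, 0, 0, 0, 0, 0, 0, 0]

```text
t: 2.1
tool_pos: [0.465, -0.1891, 0.3013]
orientation: [-0.756, -3.049, -0.0]
force: [0.8, 0.4, 0.3]
opening: 0.0932
gripper_force: 0.0
```

Run:
```python
from p import *
c=grab('wrist','w1'); st=robot.read_state(); print(st['t'],st['tool_pos'],st['force']); R,p=tool(); print(np.degrees(np.arctan2(R[1,1],R[0,1])),proj(c,[.486,-.233,.165]),-np.array(c['R']).T@np.array(c['t']))
```

```text
2.15 [ 0.46568126 -0.19414259  0.29995658] [-5.21946411 -1.48055479 -1.18352679]
62.00705692568367 [247.3438088  239.99165942] [ 0.4001255  -0.15525851  0.44236251]
```

View pics/w1.png

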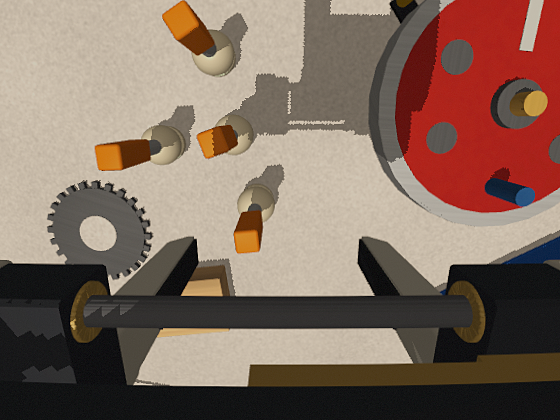

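The wrist view shows the target handle at about (248,235), with its top face near (247,240) as predicted. The other bobs are well clear. I'll measure the handle's top face and yaw from this view.

Run:
```python
from w import *; from p import *
c=load('w1'); f=c['frame']
m=mask(c,(3,150,60),(20,255,255),(225,205,270,260)); k=cv2.boundingRect(m); print(k)
hs=cv2.cvtColor(f,cv2.COLOR_RGB2HSV); print(hs[208:258:3,247,2]); 
v=hs[:,:,2][m>0]; thr,_=cv2.threshold(v.reshape(-1,1),0,255,cv2.THRESH_OTSU); print(thr)
for mm in ((m>0)&(hs[:,:,2]>thr),(m>0)&(hs[:,:,2]<=thr)):
    mm=mm.astype(np.uint8)*255; b=big(mm); q=cv2.approxPolyDP(cv2.convexHull(b),3,True)[:,0]; print(cv2.contourArea(b),q.tolist()); W=np.array([onz(c,*p,.165)[:2] for p in q]); print(W.round(4).tolist(),W.mean(0))
    e=np.diff(np.r_[W,W[:1]],axis=0); print(np.linalg.norm(e,axis=1).round(4),np.degrees(np.arctan2(e[:,1],e[:,0])).round(1))
print(robot.read_state()['tool_pos'])
```

```text
(234, 210, 28, 43)
[219 107  98  97  97  98  98  96 204 208 207 208 208 208 209 193 200]
150.0
467.0 [[256, 231], [259, 249], [237, 252], [234, 232]]
[[0.4819, -0.2212], [0.4994, -0.2276], [0.4922, -0.248], [0.473, -0.2402]] [ 0.48660337 -0.23427122]
[0.0186 0.0216 0.0207 0.021 ] [ -20.1 -109.5  157.9   64.9]
443.0 [[243, 212], [260, 211], [259, 248], [234, 231]]
[[0.4597, -0.2228], [0.4663, -0.2083], [0.4985, -0.2271], [0.4721, -0.2397]] [ 0.47414697 -0.22450304]
[0.0159 0.0373 0.0292 0.0209] [  65.6  -30.3 -154.5  126.3]
[ 0.46568126 -0.19414259  0.29995658]
```

Run:
```python
from p import *
print(rel([.4866,-.2343,.22]),rel([.4866,-.2343,.22],psi=np.radians(68.5)))
```

```text
[-3.73378744 -2.54299831  8.00154006] [-3.41809043 -2.96964154  7.99565753]
```

Request:
apply_moves:
  delta_pos:
    - [0, 0, 0]
    - [0, 0, 0]
    - [0, 0, 0]
  twist: [-0.11, 0, 0]

```text
t: 2.52
tool_pos: [0.4647, -0.187, 0.3015]
orientation: [-0.59, -3.086, -0.0]
force: [-0.5, -0.9, 0.1]
opening: 0.0933
gripper_force: 0.0
```

Run:
```python
from p import *
print(rel([.4866,-.2343,.22]),robot.read_state()['tool_pos'],robot.read_state()['force']); R,p=tool(); print(np.degrees(np.arctan2(R[1,1],R[0,1])))
```

```text
[-3.78576233 -3.59105375  8.15127685] [ 0.46466594 -0.18697323  0.30152405] [-0.46820187 -0.89242051  0.06112829]
68.36401544822895
```

Request:
apply_moves:
  delta_pos:
    - [-1.9, -1.8, 2]
    - [-1.9, -1.8, 2]
    - [0, 0, 2]
    - [0, 0, 2]
    - [0, 0, 0]
    - [0, 0, 0]
  twist: [0, 0, 0, 0, 0, 0]

```text
t: 3.28
tool_pos: [0.4871, -0.2344, 0.2224]
orientation: [0.586, 3.086, -0.0]
force: [0.0, 0.9, -0.5]
opening: 0.093
gripper_force: 0.0
```

Run:
```python
from w import *; from p import *
print(rel([.4866,-.2343,.146]),robot.read_state()['tool_pos'],robot.read_state()['force']); R,p=tool(); print(np.degrees(np.arctan2(R[1,1],R[0,1])))
c=grab('wrist','w2'); print(proj(c,[.4866,-.2343,.165]))
```

```text
[ 0.05542752 -0.01169599  7.64023776] [ 0.48709897 -0.23436301  0.22240282] [ 0.03192174  0.87862923 -0.52695553]
68.49526434380756
[277.70803283 229.3220569 ]
```

View pics/w2.png

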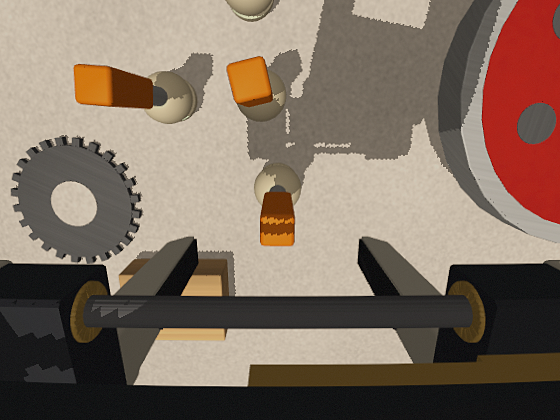

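The handle, at (278,232), sits midway between the fingers at x 197 and 360, and its faces are square to them. I'll descend and grip.

Request:
apply_moves:
  delta_pos:
    - [0, 0, 2]
    - [0, 0, 2]
    - [0, 0, 2]
    - [0, 0, 1.6]
    - [0, 0, 0]
  twist: [0, 0, 0, 0, 0]

```text
t: 3.95
tool_pos: [0.4857, -0.2341, 0.1434]
orientation: [-0.586, -3.083, -0.002]
force: [0.1, 0.6, -0.2]
opening: 0.0927
gripper_force: 0.0
```

Request:
apply_moves:
  delta_pos:
    - [0, 0, 0]
    - [0, 0, 0]
    - [0, 0, 0]
    - [0, 0, 0]
    - [0, 0, 0]
    - [0, 0, 0]
  twist: [0, 0, 0, 0, 0, 0]
  gripper: 1.5
  squeeze: 40

```text
t: 4.7
tool_pos: [0.4869, -0.2348, 0.1457]
orientation: [0.587, 3.086, 0.0]
force: [-0.8, 0.4, -0.2]
opening: 0.0376
gripper_force: 0.0
```

Request:
apply_moves:
  delta_pos:
    - [0, 0, 0]
    - [0, 0, 0]
    - [0, 0, 0]
    - [0, 0, 0]
    - [0, 0, 0]
  twist: [0, 0, 0, 0, 0]

```text
t: 5.32
tool_pos: [0.4869, -0.2348, 0.1456]
orientation: [-0.587, -3.086, 0.0]
force: [-0.2, 0.9, -1.2]
opening: 0.0237
gripper_force: 39.9
```

Request:
apply_moves:
  delta_pos:
    - [0, 0, -1]
    - [0, 0, -2]
    - [0, 0, -3]
    - [0, 0, -3]
    - [0, 0, -2.2]
    - [0, 0, 0]
    - [0, 0, 0]
  twist: [0, 0, 0, 0, 0, 0, 0]

```text
t: 6.2
tool_pos: [0.4867, -0.2346, 0.2573]
orientation: [-0.587, -3.086, -0.0]
force: [-0.4, 0.0, -2.7]
opening: 0.0235
gripper_force: 39.9
```

Run:
```python
from p import *
st=robot.read_state(); print(st['t'],st['tool_pos'],st['force'],st['wrist_torque'],st['opening'],st['gripper_force'])
ax=np.array([.502,.077]); z=st['tool_pos'][2]
for a in (-95,-75,-60): print(a,rel([ax[0]+.09*np.cos(np.radians(a)),ax[1]+.09*np.sin(np.radians(a)),.258]))
grab('wrist','w3'); grab('scene','s3')
```

```text
6.2 [ 0.48673614 -0.23464448  0.25734737] [-0.42541088  0.03934642 -2.65564197] [-0.00398292  0.01306688 -0.02585264] 0.02351269845407517 39.92461323738098
-95 [ 7.45647936 20.92209202 -0.06229101]
-75 [ 4.65994391 22.31822397 -0.06301536]
-60 [ 2.97073136 23.95118966 -0.06341956]
```

View pics/w3.png

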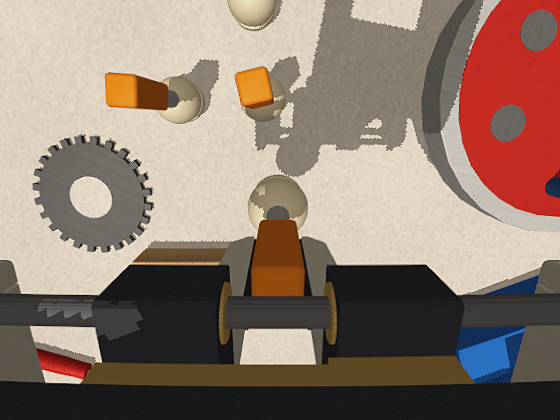

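The bob is held upright, with its felt at (278,205). I'll move to the clockwise side of the stud, with the foot 12 mm above the disc.

Request:
apply_moves:
  delta_pos:
    - [0.4, 2, -0.1]
    - [0.9, 4.5, 0]
    - [1, 5, 0]
    - [1, 5, 0]
    - [0.9, 4, 0]
    - [0.4, 1.8, 0]
    - [0, 0, 0]
    - [0, 0, 0]
  twist: [0, 0, 0, 0, 0, 0, 0, 0]

```text
t: 7.3
tool_pos: [0.5258, -0.0112, 0.2584]
orientation: [-0.587, -3.086, 0.001]
force: [0.2, 0.8, -2.5]
opening: 0.0238
gripper_force: 39.9
```

```bash
cat > ang.py <<'E'
from w import *
AX=np.array([.502,.077]); PT=np.degrees(np.arctan2(.0522-.077,.3429-.502))
def theta(c,roi):
    # mark angle (deg): line fitted to the white stripe pixels, through ray onto z=.1
    m=mask(c,(5,0,85),(25,100,255),roi); ys,xs=np.nonzero(m)
    P=np.array([onz(c,x,y,.1)[:2] for x,y in zip(xs,ys)])-AX; r=np.linalg.norm(P,axis=1); P=P[(r>.045)&(r<.108)]
    d=P.mean(0); return np.degrees(np.arctan2(d[1],d[0]))%360,len(P),P.std(0)
def stud(c,roi):
    m=mask(c,(105,70,20),(130,255,255),roi)
    n,l,s,ce=cv2.connectedComponentsWithStats(m); o=[]
    for i in range(1,n):
        if s[i][4]>=12: q=onz(c,*ce[i],.134)[:2]-AX; o.append((np.degrees(np.arctan2(q[1],q[0])).round(1),np.linalg.norm(q).round(3),s[i][4]))
    return o
E
python3 - <<'E'
from p import *; from ang import *
st=robot.read_state(); print(st['t'],st['tool_pos'],st['force'],PT)
for k in ('t0','s0'): c=load(k); r=TR if k=='t0' else SR; print(theta(c,r),stud(c,r))
b=grab('scene','s4'); print(theta(b,SR),stud(b,SR)); b=grab('top','t4'); print(theta(b,TR),stud(b,TR))
b=grab('wrist','w4')
p=st['tool_pos'][:2]-AX; print(np.linalg.norm(p),np.degrees(np.arctan2(p[1],p[0])))
E
```

```text
7.3 [ 0.52577568 -0.01116877  0.25840387] [ 0.17438969  0.78887968 -2.50828007] -171.14021482866724
(np.float64(148.93158860308762), 89, array([0.01298982, 0.00862174])) [(np.float64(-31.1), np.float64(0.092), np.int32(35))]
(np.float64(147.70915426083005), 56, array([0.01277962, 0.00857624])) [(np.float64(-30.9), np.float64(0.091), np.int32(41))]
(np.float64(273.0386979279783), 126, array([0.01206507, 0.01262459])) [(np.float64(-31.1), np.float64(0.091), np.int32(40))]
(np.float64(85.04144279959388), 563, array([0.05593817, 0.01322701])) []
0.0913182035934244 -74.90853033244028
```

View pics/t4.png

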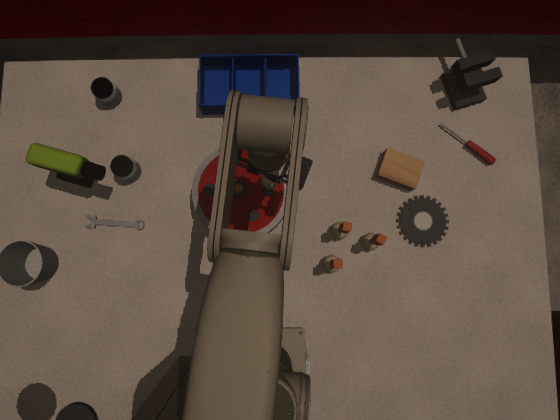

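The top view is now mostly hidden by the arm, with the gripper over the wheel's right half. The bob is at radius 91 mm, angle −75°, and the stud at −31°, so contact comes at about −54°. I'll compute arc rows for the approach and a ramped push.

```bash
cat > arc.py <<'E'
from p import *
AX=np.array([.502,.077])
def arc(a0,r0,steps,R=.09):
    Rt,p=tool(); P=[AX+r0*np.array([np.cos(a0),np.sin(a0)])]; a=a0
    for s in steps: a+=s/1000/R; P.append(AX+R*np.array([np.cos(a),np.sin(a)]))
    d=np.diff(np.array(P),axis=0); return (np.c_[d,np.zeros(len(d))]@Rt*100).round(2), np.degrees(a)
E
python3 - <<'E'
from arc import *
p=robot.read_state()['tool_pos'][:2]-AX
r,a=arc(np.arctan2(p[1],p[0]),np.linalg.norm(p),[5,8,8,5,2.5]); print(r.tolist(),a)
B=[2,2,2,3,4.5,6,7.5,9,10.5,12,13.5,15,15,9,3]
r,a=arc(np.radians(a),.09,B); print(r[:8].tolist(),r[8:].tolist(),a)
E
```

```text
[[-0.29, 0.45, -0.0], [-0.59, 0.54, -0.0], [-0.54, 0.59, -0.0], [-0.31, 0.39, -0.0], [-0.15, 0.2, -0.0]] -56.76098370487255
[[-0.11, 0.16, -0.0], [-0.11, 0.17, -0.0], [-0.11, 0.17, -0.0], [-0.15, 0.26, -0.0], [-0.21, 0.4, -0.0], [-0.25, 0.55, -0.0], [-0.26, 0.7, -0.0], [-0.23, 0.87, -0.0]] [[-0.16, 1.04, -0.0], [-0.04, 1.2, -0.0], [0.15, 1.34, -0.0], [0.4, 1.44, -0.0], [0.63, 1.36, -0.0], [0.49, 0.76, -0.0], [0.18, 0.24, -0.0]] 15.813670345031731
```

Request:
apply_moves:
  delta_pos:
    - [-0.3, 0.45, 0]
    - [-0.6, 0.55, 0]
    - [-0.55, 0.6, 0]
    - [-0.3, 0.4, 0]
    - [-0.15, 0.2, 0]
    - [0, 0, 0]
  twist: [0, 0, 0, 0, 0, 0]

```text
t: 8.2
tool_pos: [0.5518, 0.0032, 0.2585]
orientation: [-0.586, -3.086, 0.0]
force: [-0.6, -0.5, -1.0]
opening: 0.024
gripper_force: 39.9
```

Run:
```python
from arc import *; from ang import *
st=robot.read_state(); p=st['tool_pos'][:2]-AX; print(st['t'],st['tool_pos'],st['force'],np.linalg.norm(p),np.degrees(np.arctan2(p[1],p[0])))
b=grab('scene','s5'); print(stud(b,SR))
i=cv2.resize(b['frame'][165:280,240:370],None,fx=5,fy=5,interpolation=cv2.INTER_CUBIC); cv2.imwrite('pics/c5.png',np.clip(i[:,:,::-1]*1.4,0,255).astype(np.uint8))
```

```text
8.2 [0.55177373 0.00322694 0.25853037] [-0.59868052 -0.51804922 -1.02739259] 0.08899375282164233 -55.99296720344218
[(np.float64(-31.1), np.float64(0.091), np.int32(46))]
```

View pics/c5.png

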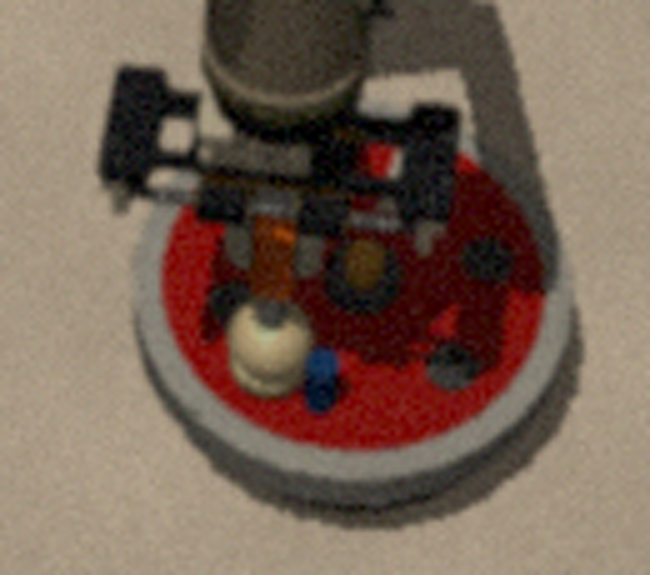

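The felt sits a few mm on the clockwise side of the stud, as planned. Next is the ramped push, then the release and lift.

Request:
apply_moves:
  delta_pos:
    - [-0.1, 0.15, 0]
    - [-0.1, 0.15, 0]
    - [-0.1, 0.2, 0]
    - [-0.15, 0.25, 0]
    - [-0.2, 0.4, 0]
    - [-0.25, 0.55, 0]
    - [-0.25, 0.7, 0]
    - [-0.25, 0.85, 0]
  twist: [0, 0, 0, 0, 0, 0, 0, 0]

```text
t: 9.25
tool_pos: [0.5772, 0.0286, 0.2586]
orientation: [0.587, 3.086, 0.0]
force: [0.6, -0.6, -2.4]
opening: 0.0239
gripper_force: 39.9
```

Request:
apply_moves:
  delta_pos:
    - [-0.15, 1.05, 0]
    - [-0.05, 1.2, 0]
    - [0.15, 1.35, 0]
    - [0.4, 1.45, 0]
    - [0.65, 1.35, 0]
    - [0.5, 0.7, 0]
    - [0.1, 0.2, -0.5]
    - [0, 0, -2]
  twist: [0, 0, 0, 0, 0, 0, 0, 0]

```text
t: 10.25
tool_pos: [0.5878, 0.1019, 0.2833]
orientation: [-0.586, -3.084, 0.001]
force: [0.4, -0.0, -1.6]
opening: 0.024
gripper_force: 39.9
```

Request:
apply_moves:
  delta_pos:
    - [0, 0, -3]
    - [0, 0, -2.5]
  twist: [0, 0]

```text
t: 10.5
tool_pos: [0.589, 0.1014, 0.3418]
orientation: [0.587, 3.084, 0.001]
force: [0.8, 0.1, -1.4]
opening: 0.0238
gripper_force: 39.9
```

```bash
cat >> ang.py <<'E'
def pr():
    st=robot.read_state(); print('t',round(st['t'],3),st['tool_pos'].round(4),'F',st['force'].round(2)); return st
E
python3 - <<'E'
from ang import *
pr(); b=grab('scene','s6'); print(stud(b,SR)); pr(); b=grab('scene','s7'); print(stud(b,SR))
E
```

```text
t 10.5 [0.589  0.1014 0.3418] F [ 0.85  0.09 -1.44]
[(np.float64(83.5), np.float64(0.092), np.int32(23))]
t 10.55 [0.59   0.1015 0.346 ] F [ 0.33 -0.05  2.13]
[(np.float64(86.3), np.float64(0.09), np.int32(13))]
```

Run:
```python
from p import *
print(rel([.537,-.14,.348]),rel([.537,-.14,.346-.15]))
```

```text
[ -3.93415076 -24.41286831  -0.42618386] [ -3.82427518 -24.46557273  14.77332763]
```

Request:
apply_moves:
  delta_pos:
    - [-0.6, -4, 0]
    - [-0.8, -5, 0]
    - [-0.8, -5, 0]
    - [-0.8, -5, 0]
    - [-0.6, -4, 1.2]
    - [-0.2, -1.4, 4]
    - [0, 0, 5]
    - [0, 0, 4]
  twist: [0, 0, 0, 0, 0, 0, 0, 0]

```text
t: 11.6
tool_pos: [0.5333, -0.1395, 0.1942]
orientation: [-0.589, -3.084, -0.0]
force: [0.2, -0.8, -2.1]
opening: 0.0242
gripper_force: 39.9
```

Run:
```python
from ang import *
pr(); b=grab('scene','s8'); print(stud(b,SR),theta(b,SR)); pr()
i=cv2.resize(b['frame'][160:280,230:375],None,fx=4,fy=4,interpolation=cv2.INTER_CUBIC); cv2.imwrite('pics/c8.png',np.clip(i[:,:,::-1]*1.4,0,255).astype(np.uint8))
```

```text
t 11.6 [ 0.5333 -0.1395  0.1942] F [ 0.16 -0.85 -2.11]
[(np.float64(165.9), np.float64(0.087), np.int32(49))] (np.float64(348.0142027822009), 73, array([0.0156247, 0.0055106]))
t 11.65 [ 0.5307 -0.1384  0.1881] F [-2.02  0.48 -7.05]
```

View pics/c8.png

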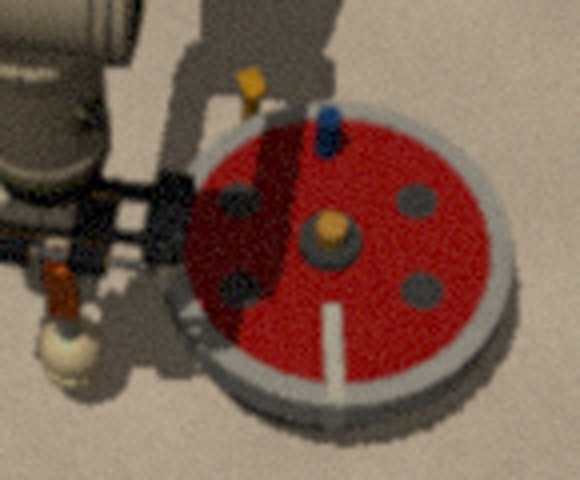

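The view shows the stud at (328,130) in the crop, the mark at the near side (333,350), and the felt outside the left rim at (70,350). The wheel turns at about 1.3 rad/s. I'll move in to just off the rim.

Request:
apply_moves:
  delta_pos:
    - [0.5, 0.85, 0]
    - [0.5, 0.9, 0]
    - [0.5, 0.85, 0]
    - [0.4, 0.7, 0]
    - [0.1, 0.2, 0]
  twist: [0, 0, 0, 0, 0]

```text
t: 12.28
tool_pos: [0.5289, -0.0984, 0.1973]
orientation: [0.585, 3.086, -0.0]
force: [-0.6, -0.2, -0.6]
opening: 0.0237
gripper_force: 39.9
```

```bash
cat >> ang.py <<'E'
def look(n):
    st=robot.read_state(); p=st['tool_pos'][:2]-AX; print('t',round(st['t'],3),'z',st['tool_pos'][2].round(4),'dist',np.linalg.norm(p).round(4),'ang',np.degrees(np.arctan2(p[1],p[0])).round(1),'F',st['force'].round(2),'v',end=' ')
    b=grab('scene',n); s=stud(b,SR); th=theta(b,SR); 
    F=robot.read_state()['force']; print(F.round(2)); x=[(q[0]+180)%360 for q in s]; print('mark by stud',[round(float(k),1) for k in x],'stripe',th[0].round(1),th[1],th[2].round(3),'to go',[round(float((188.9-k)%360),1) for k in x])
    q=(x[0] if x else th[0]); d=np.radians(st and (np.degrees(np.arctan2(p[1],p[0]))-q-90)); print('rim dist here',round(166+6*np.cos(d),1))
E
python3 -c "
from ang import *
look('s9')"
```

```text
t 12.275 z 0.1973 dist 0.1774 ang -81.3 F [-0.56 -0.2  -0.64] v [ 0.59 -0.02 -1.68]
mark by stud [30.2] stripe 35.2 68 [0.013 0.01 ] to go [158.7]
rim dist here 160.4
```

Request:
apply_moves:
  delta_pos:
    - [0.05, 0.08, 0]
    - [0.05, 0.08, 0]
    - [0.05, 0.08, 0]
    - [0.05, 0.08, 0]
    - [0.04, 0.06, 0]
    - [0.04, 0.06, 0]
    - [0.02, 0.04, 0]
    - [0.02, 0.04, 0]
  twist: [0, 0, 0, 0, 0, 0, 0, 0]

```text
t: 13.32
tool_pos: [0.5275, -0.0931, 0.1966]
orientation: [-0.587, -3.086, 0.0]
force: [-0.0, -0.1, -1.7]
opening: 0.024
gripper_force: 39.9
```

```bash
python3 -c "
from ang import *
look('s10')"
```

```text
t 13.325 z 0.1966 dist 0.172 ang -81.5 F [-0.05 -0.15 -1.69] v [ 0.55  0.81 -2.1 ]
mark by stud [108.7] stripe 102.9 61 [0.006 0.015] to go [80.2]
rim dist here 167.1
```

Request:
apply_moves:
  delta_pos:
    - [0.05, 0.09, 0]
    - [0.05, 0.09, 0]
    - [0.05, 0.08, 0]
  twist: [0, 0, 0]

```text
t: 13.75
tool_pos: [0.5274, -0.0905, 0.1968]
orientation: [0.587, 3.085, -0.001]
force: [2.0, -3.7, -2.0]
opening: 0.0239
gripper_force: 39.9
```

```bash
python3 -c "
from ang import *
look('s11')"
```

```text
t 13.75 z 0.1968 dist 0.1694 ang -81.4 F [ 1.97 -3.74 -2.03] v [ 2.02 -3.62 -1.07]
mark by stud [130.4] stripe 128.1 63 [0.01  0.012] to go [58.5]
rim dist here 169.2
```

Request:
apply_moves:
  delta_pos:
    - [-0.05, -0.09, 0]
  twist: [0]

```text
t: 13.92
tool_pos: [0.5275, -0.0914, 0.197]
orientation: [0.587, 3.085, -0.001]
force: [0.8, -2.0, -1.8]
opening: 0.0239
gripper_force: 39.9
```

```bash
python3 -c "
from ang import *
look('s12')"
```

```text
t 13.925 z 0.197 dist 0.1704 ang -81.4 F [ 0.77 -2.04 -1.83] v [ 1.51 -3.68 -1.35]
mark by stud [136.3, 141.0] stripe 136.6 58 [0.012 0.011] to go [52.6, 47.9]
rim dist here 169.7
```

Request:
apply_moves:
  delta_pos:
    - [-0.04, -0.07, 0]
  twist: [0]

```text
t: 14.1
tool_pos: [0.5274, -0.0921, 0.1967]
orientation: [0.587, 3.086, -0.0]
force: [1.4, -1.1, -1.6]
opening: 0.0236
gripper_force: 39.9
```

```bash
python3 -c "
from ang import *
look('s13')"
```

```text
t 14.1 z 0.1967 dist 0.171 ang -81.4 F [ 1.36 -1.06 -1.63] v [ 0.82 -2.36 -2.15]
mark by stud [144.0] stripe 143.3 53 [0.012 0.01 ] to go [44.9]
rim dist here 170.3
```

Request:
apply_moves:
  delta_pos:
    - [-0.02, -0.04, 0]
  twist: [0]

```text
t: 14.28
tool_pos: [0.5273, -0.0924, 0.1966]
orientation: [-0.587, -3.086, -0.0]
force: [1.1, -2.4, -1.9]
opening: 0.0241
gripper_force: 39.9
```

```bash
python3 -c "
from ang import *
look('s14')"
```

```text
t 14.275 z 0.1966 dist 0.1713 ang -81.5 F [ 1.11 -2.41 -1.89] v [ 0.99 -2.2  -1.44]
mark by stud [148.9] stripe 147.5 53 [0.013 0.008] to go [40.0]
rim dist here 170.6
```

Request:
apply_moves:
  delta_pos:
    - [-0.03, -0.05, 0]
  twist: [0]

```text
t: 14.45
tool_pos: [0.5273, -0.0928, 0.1965]
orientation: [-0.587, -3.086, -0.001]
force: [1.1, -0.7, -1.3]
opening: 0.0239
gripper_force: 39.9
```

```bash
python3 -c "
from ang import *
look('s15')"
```

```text
t 14.45 z 0.1965 dist 0.1717 ang -81.5 F [ 1.06 -0.73 -1.32] v [ 0.06 -1.75 -2.04]
mark by stud [152.1] stripe 150.2 45 [0.014 0.007] to go [36.8]
rim dist here 170.8
```

Request:
apply_moves:
  delta_pos:
    - [0, -0.01, 0]
    - [-0.01, -0.01, 0]
  twist: [0, 0]

```text
t: 14.75
tool_pos: [0.5274, -0.093, 0.1965]
orientation: [-0.587, -3.086, -0.0]
force: [-0.1, -0.7, -1.0]
opening: 0.0239
gripper_force: 39.9
```

```bash
python3 -c "
from ang import *
look('s16')"
```

```text
t 14.75 z 0.1965 dist 0.1719 ang -81.5 F [-0.13 -0.72 -1.02] v [ 1.53 -0.62 -1.85]
mark by stud [155.2] stripe 151.8 31 [0.013 0.006] to go [33.7]
rim dist here 171.0
```

Light contact held, but the wheel will stop about 30° short. I'll come off the rim and give the stud a second push, now with the braking calibrated.

Request:
apply_moves:
  delta_pos:
    - [-0.5, -0.9, 0]
    - [-0.7, -1.2, 0]
    - [0, 0, -1.5]
    - [0, 0, -3]
    - [0, 0, -1.7]
    - [0, 0, 0]
    - [0, 0, 0]
  twist: [0, 0, 0, 0, 0, 0, 0]

```text
t: 15.68
tool_pos: [0.5306, -0.117, 0.2578]
orientation: [-0.587, -3.085, -0.0]
force: [-0.5, 0.4, -1.9]
opening: 0.024
gripper_force: 39.9
```

```bash
python3 -c "
from ang import *; from p import *
look('s17')
a=np.radians(-70); print(rel([AX[0]+.09*np.cos(a),AX[1]+.09*np.sin(a),.2585]))"
```

```text
t 15.675 z 0.2578 dist 0.1961 ang -81.6 F [-0.47  0.44 -1.92] v [-0.85 -0.65 -1.72]
mark by stud [158.7] stripe 156.5 51 [0.015 0.007] to go [30.2]
rim dist here 171.2
[ 3.79097286 10.25490093 -0.10636423]
```

Request:
apply_moves:
  delta_pos:
    - [0.5, 1.3, -0.1]
    - [1.1, 3, 0]
    - [1.2, 3.2, 0]
    - [0.7, 2, 0]
    - [0.3, 0.8, 0]
    - [0, 0, 0]
    - [0, 0, 0]
  twist: [0, 0, 0, 0, 0, 0, 0]

```text
t: 16.6
tool_pos: [0.5333, -0.0079, 0.2595]
orientation: [-0.588, -3.086, 0.001]
force: [-0.1, 0.1, -0.6]
opening: 0.0241
gripper_force: 39.9
```

```bash
python3 -c "
from ang import *; from arc import *
look('s18')
p=robot.read_state()['tool_pos'][:2]-AX; a0=np.arctan2(p[1],p[0]); 
s=stud(load('s18'),SR)[0][0]; gap=(np.radians(s-23.1)-a0)*90; print('stud',s,'gap mm',gap)
g=gap-3.5; r,a=arc(a0,np.linalg.norm(p),[g*.2,g*.35,g*.3,g*.15]); print(r.tolist(),a)
B=[2,2,2,3,4.5,6,7.5,9,10.5,12,13.5,15,15,9,3]
r,a=arc(np.radians(a),.09,B); print(r[:8].tolist(),r[8:].tolist(),a)"
```

```text
t 16.6 z 0.2595 dist 0.0905 ang -69.7 F [-0.12  0.1  -0.62] v [-0.1  -0.3  -1.28]
mark by stud [159.2] stripe 278.2 123 [0.013 0.012] to go [29.7]
rim dist here 170.5
stud -20.8 gap mm 40.616307483799936
[[-0.49, 0.57, -0.0], [-0.82, 1.0, -0.0], [-0.58, 0.95, -0.0], [-0.25, 0.5, -0.0]] -46.12816920328654
[[-0.08, 0.18, -0.0], [-0.08, 0.18, -0.0], [-0.07, 0.19, -0.0], [-0.1, 0.28, -0.0], [-0.13, 0.43, -0.0], [-0.15, 0.58, -0.0], [-0.13, 0.74, -0.0], [-0.07, 0.9, -0.0]] [[0.03, 1.05, -0.0], [0.18, 1.18, -0.0], [0.39, 1.29, -0.0], [0.66, 1.35, -0.0], [0.87, 1.22, -0.0], [0.62, 0.66, -0.0], [0.22, 0.2, -0.0]] 26.446484846617743
```

Request:
apply_moves:
  delta_pos:
    - [-0.5, 0.55, 0]
    - [-0.8, 1, 0]
    - [-0.6, 0.95, 0]
    - [-0.25, 0.5, 0]
    - [0, 0, 0]
    - [-0.1, 0.2, 0]
    - [-0.1, 0.2, 0]
    - [-0.05, 0.2, 0]
  twist: [0, 0, 0, 0, 0, 0, 0, 0]

```text
t: 17.65
tool_pos: [0.569, 0.0174, 0.2596]
orientation: [0.587, 3.086, 0.0]
force: [0.5, 0.1, -1.8]
opening: 0.0238
gripper_force: 39.9
```

Request:
apply_moves:
  delta_pos:
    - [-0.1, 0.3, 0]
    - [-0.15, 0.45, 0]
    - [-0.15, 0.6, 0]
    - [-0.15, 0.75, 0]
    - [-0.05, 0.9, 0]
    - [0.05, 1.05, 0]
    - [0.2, 1.2, 0]
    - [0.4, 1.3, 0]
  twist: [0, 0, 0, 0, 0, 0, 0, 0]

```text
t: 18.65
tool_pos: [0.5927, 0.0792, 0.2596]
orientation: [0.587, 3.086, -0.0]
force: [-1.1, -2.1, -1.1]
opening: 0.024
gripper_force: 39.9
```

Request:
apply_moves:
  delta_pos:
    - [0.65, 1.35, 0]
    - [0.85, 1.25, 0]
    - [0.6, 0.65, 0]
    - [0.1, 0.1, -0.5]
    - [0, 0, -2]
    - [0, 0, -3]
    - [0, 0, -2.5]
  twist: [0, 0, 0, 0, 0, 0, 0]

```text
t: 19.52
tool_pos: [0.5848, 0.1172, 0.3428]
orientation: [0.587, 3.084, 0.001]
force: [-0.2, 0.4, -2.5]
opening: 0.024
gripper_force: 39.9
```

```bash
python3 -c "
from ang import *; from p import *
look('s19'); print(rel([.534,-.118,.34]))"
```

```text
t 19.525 z 0.3428 dist 0.092 ang 25.9 F [-0.23  0.35 -2.47] v [-0.87 -0.62  1.69]
mark by stud [] stripe 56.8 220 [0.014 0.071] to go []
rim dist here 162.9
[ -3.82791946 -23.78232785   0.63730853]
```

Request:
apply_moves:
  delta_pos:
    - [-0.6, -4, 0]
    - [-0.8, -5, 0]
    - [-0.8, -5, 0]
    - [-0.8, -5, 0]
    - [-0.5, -3.5, 1.3]
    - [-0.3, -1.3, 4]
    - [0, 0, 5]
    - [0, 0, 4]
  twist: [0, 0, 0, 0, 0, 0, 0, 0]

```text
t: 20.58
tool_pos: [0.532, -0.1185, 0.1955]
orientation: [0.589, 3.086, -0.0]
force: [0.8, 0.0, -1.0]
opening: 0.0235
gripper_force: 39.9
```

```bash
python3 -c "
from ang import *; from p import *
look('s20')
a=np.radians(-81.4);print(rel([AX[0]+.176*np.cos(a),AX[1]+.176*np.sin(a),.1965]))"
```

```text
t 20.575 z 0.1955 dist 0.1978 ang -81.3 F [ 0.84  0.04 -0.98] v [-2.15  0.64 -5.77]
mark by stud [350.6] stripe 351.5 70 [0.016 0.005] to go [198.3]
rim dist here 160.3
[ 0.84719738  1.8672969  -0.7034588 ]
```

Request:
apply_moves:
  delta_pos:
    - [0, 0, 0]
    - [0, 0, 0]
  twist: [0, 0]

```text
t: 20.88
tool_pos: [0.5338, -0.1182, 0.1997]
orientation: [0.586, 3.082, -0.001]
force: [0.2, 0.4, -1.1]
opening: 0.0239
gripper_force: 39.9
```

```bash
python3 -c "
from ang import *; from p import *
look('s21')
a=np.radians(-81.4);print(rel([AX[0]+.174*np.cos(a),AX[1]+.174*np.sin(a),.1965]))"
```

```text
t 20.875 z 0.1997 dist 0.1978 ang -80.7 F [ 0.16  0.37 -1.12] v [ 0.26  0.55 -0.17]
mark by stud [10.7] stripe 12.6 72 [0.015 0.005] to go [178.2]
rim dist here 160.0
[1.40358968 1.93750541 0.31864211]
```

Request:
apply_moves:
  delta_pos:
    - [0.4, 0.5, 0.1]
    - [0.4, 0.5, 0.1]
    - [0.3, 0.5, 0.1]
    - [0.2, 0.3, 0]
    - [0.1, 0.15, 0]
    - [0, 0, 0]
  twist: [0, 0, 0, 0, 0, 0]

```text
t: 21.68
tool_pos: [0.5265, -0.0943, 0.1936]
orientation: [-0.587, -3.086, 0.0]
force: [-1.0, -0.2, -0.8]
opening: 0.0236
gripper_force: 39.9
```

```bash
python3 -c "
from ang import *; from p import *
look('s22')"
```

```text
t 21.675 z 0.1936 dist 0.1731 ang -81.9 F [-1.02 -0.15 -0.78] v [-0.39  0.7  -1.45]
mark by stud [] stripe 65.8 64 [0.007 0.014] to go []
rim dist here 162.8
```

Request:
apply_moves:
  delta_pos:
    - [0.03, 0.05, 0]
    - [0.03, 0.05, 0]
    - [0.03, 0.05, 0]
    - [0.03, 0.05, 0]
    - [0.03, 0.05, 0]
    - [0, 0, 0]
  twist: [0, 0, 0, 0, 0, 0]

```text
t: 22.48
tool_pos: [0.526, -0.0915, 0.1937]
orientation: [0.587, 3.086, -0.0]
force: [1.0, 0.9, -2.0]
opening: 0.0236
gripper_force: 39.9
```

```bash
python3 -c "
from ang import *; from p import *
look('s23')"
```

```text
t 22.475 z 0.1937 dist 0.1702 ang -81.9 F [ 1.03  0.86 -1.95] v [-0.11  0.57 -1.44]
mark by stud [114.4] stripe 114.5 62 [0.007 0.014] to go [74.5]
rim dist here 167.7
```

Request:
apply_moves:
  delta_pos:
    - [-0.03, -0.05, 0]
    - [0, 0, 0]
    - [0, 0, 0]
  twist: [0, 0, 0]

```text
t: 22.9
tool_pos: [0.5261, -0.0921, 0.1936]
orientation: [-0.587, -3.086, 0.0]
force: [0.2, 0.1, -2.0]
opening: 0.0236
gripper_force: 39.9
```

```bash
python3 -c "
from ang import *; from p import *
look('s24')"
```

```text
t 22.9 z 0.1936 dist 0.1708 ang -81.9 F [ 0.21  0.1  -2.02] v [ 1.52 -0.97 -0.87]
mark by stud [140.7] stripe 138.9 61 [0.012 0.011] to go [48.2]
rim dist here 170.1
```

Request:
apply_moves:
  delta_pos:
    - [-0.01, -0.02, 0]
  twist: [0]

```text
t: 23.08
tool_pos: [0.5264, -0.0926, 0.1938]
orientation: [0.587, 3.086, -0.001]
force: [0.8, -1.2, -2.8]
opening: 0.024
gripper_force: 39.9
```

```bash
python3 -c "
from ang import *; from p import *
look('s25')"
```

```text
t 23.075 z 0.1938 dist 0.1713 ang -81.8 F [ 0.81 -1.24 -2.82] v [ 0.76 -1.8  -1.66]
mark by stud [149.5] stripe 148.1 54 [0.013 0.008] to go [39.4]
rim dist here 170.7
```

Request:
apply_moves:
  delta_pos:
    - [-0.01, -0.03, 0]
  twist: [0]

```text
t: 23.25
tool_pos: [0.5264, -0.093, 0.1939]
orientation: [0.587, 3.085, -0.001]
force: [2.0, -2.8, -0.4]
opening: 0.0236
gripper_force: 39.9
```

```bash
python3 -c "
from ang import *; from p import *
look('s26')"
```

```text
t 23.25 z 0.1939 dist 0.1718 ang -81.8 F [ 2.   -2.76 -0.45] v [ 2.16 -3.9  -1.38]
mark by stud [157.8] stripe 153.5 24 [0.013 0.005] to go [31.1]
rim dist here 171.2
```

Request:
apply_moves:
  delta_pos:
    - [-0.03, -0.05, 0]
  twist: [0]

```text
t: 23.42
tool_pos: [0.5264, -0.0934, 0.1938]
orientation: [0.587, 3.086, -0.0]
force: [1.1, -2.9, -2.3]
opening: 0.0239
gripper_force: 39.9
```

```bash
python3 -c "
from ang import *; from p import *
look('s27')"
```

```text
t 23.425 z 0.1938 dist 0.1722 ang -81.9 F [ 1.07 -2.87 -2.25] v [ 2.45 -2.83 -1.01]
mark by stud [163.8] stripe nan 0 [nan nan] to go [25.1]
rim dist here 171.5ang.py:7: RuntimeWarning: Mean of empty slice.
  d=P.mean(0); return np.degrees(np.arctan2(d[1],d[0]))%360,len(P),P.std(0)
  ret = um.true_divide(
  ret = _var(a, axis=axis, dtype=dtype, out=out, ddof=ddof,
  arrmean = um.true_divide(arrmean, div, out=arrmean,
  ret = um.true_divide(
```

Request:
apply_moves:
  delta_pos:
    - [-0.02, -0.05, 0]
  twist: [0]

```text
t: 23.6
tool_pos: [0.5262, -0.0937, 0.1936]
orientation: [-0.587, -3.086, -0.0]
force: [1.3, -1.8, -1.8]
opening: 0.0232
gripper_force: 39.9
```

```bash
python3 -W ignore -c "
from ang import *; from p import *
look('s28')"
```

```text
t 23.6 z 0.1936 dist 0.1724 ang -81.9 F [ 1.29 -1.82 -1.84] v [ 1.24 -1.84 -1.02]
mark by stud [168.5] stripe nan 0 [nan nan] to go [20.4]
rim dist here 171.7
```

Request:
apply_moves:
  delta_pos:
    - [-0.01, -0.02, 0]
    - [0, 0, 0]
  twist: [0, 0]

```text
t: 23.9
tool_pos: [0.5262, -0.0939, 0.1936]
orientation: [-0.587, -3.086, -0.0]
force: [1.5, -2.6, -2.0]
opening: 0.0238
gripper_force: 39.9
```

```bash
python3 -W ignore -c "
from ang import *; from p import *
look('s29')"
```

```text
t 23.9 z 0.1936 dist 0.1726 ang -82.0 F [ 1.46 -2.56 -2.  ] v [ 1.21 -1.38 -1.38]
mark by stud [172.6] stripe nan 0 [nan nan] to go [16.3]
rim dist here 171.8
```

Request:
apply_moves:
  delta_pos:
    - [0, 0, 0]
    - [-0.4, -0.7, 0]
    - [-0.8, -1.4, 0]
    - [0, 0, -2]
    - [0, 0, -3]
    - [0, 0, -1.5]
    - [0, 0, 0]
    - [0, 0, 0]
  twist: [0, 0, 0, 0, 0, 0, 0, 0]

```text
t: 24.95
tool_pos: [0.5293, -0.1177, 0.2578]
orientation: [-0.587, -3.085, -0.0]
force: [-0.1, 0.2, -2.7]
opening: 0.0237
gripper_force: 39.9
```

```bash
python3 -W ignore -c "
from ang import *; from p import *
look('s30')
a=np.radians(-60); print(rel([AX[0]+.09*np.cos(a),AX[1]+.09*np.sin(a),.2585]))"
```

```text
t 24.95 z 0.2578 dist 0.1966 ang -82.0 F [-0.12  0.19 -2.7 ] v [-0.1  -0.55 -1.77]
mark by stud [172.9] stripe nan 0 [nan nan] to go [16.0]
rim dist here 171.8
[ 2.61916974 11.51504066 -0.11261796]
```

Request:
apply_moves:
  delta_pos:
    - [0.3, 1.4, -0.1]
    - [0.7, 3.2, 0]
    - [0.8, 3.5, 0]
    - [0.6, 2.4, 0]
    - [0.2, 1, 0]
    - [0, 0, 0]
    - [0, 0, 0]
  twist: [0, 0, 0, 0, 0, 0, 0]

```text
t: 25.88
tool_pos: [0.5476, -0.002, 0.2595]
orientation: [-0.588, -3.086, 0.001]
force: [-0.2, -0.7, -2.2]
opening: 0.024
gripper_force: 39.9
```

```bash
python3 -W ignore -c "
from ang import *; from arc import *
look('s31')
p=robot.read_state()['tool_pos'][:2]-AX; a0=np.arctan2(p[1],p[0]); 
s=stud(load('s31'),SR)[0][0]; gap=(np.radians(s-23.1)-a0)*90; print('stud',s,'gap mm',gap)
g=gap-3.5; r,a=arc(a0,np.linalg.norm(p),[g*.2,g*.35,g*.3,g*.15]); print(r.tolist(),a)
B=[2,2,2,3.5,5.5,7.5,9.5,11.5,13,14.5,16,17,17,10,3]
r,a=arc(np.radians(a),.09,B); print(r[:3].tolist(),r[3:11].tolist(),r[11:].tolist(),a)"
```

```text
t 25.875 z 0.2595 dist 0.0912 ang -60.0 F [-0.24 -0.66 -2.22] v [-0.67 -0.03 -1.83]
mark by stud [173.4] stripe 289.9 128 [0.013 0.013] to go [15.5]
rim dist here 170.8
stud -6.6 gap mm 47.686295972284
[[-0.4, 0.81, -0.0], [-0.72, 1.36, -0.0], [-0.43, 1.25, -0.0], [-0.14, 0.65, -0.0]] -31.92816920328655
[[-0.03, 0.2, -0.0], [-0.03, 0.2, -0.0], [-0.02, 0.2, -0.0]] [[-0.03, 0.35, -0.0], [-0.02, 0.55, -0.0], [0.02, 0.75, -0.0], [0.12, 0.94, -0.0], [0.27, 1.12, -0.0], [0.48, 1.21, -0.0], [0.73, 1.25, -0.0], [1.03, 1.22, -0.0]] [[1.31, 1.08, -0.0], [1.49, 0.82, -0.0], [0.94, 0.34, -0.0], [0.29, 0.08, -0.0]] 53.37888029396936
```

Request:
apply_moves:
  delta_pos:
    - [-0.4, 0.8, 0]
    - [-0.7, 1.35, 0]
    - [-0.45, 1.25, 0]
    - [-0.15, 0.65, 0]
    - [0, 0, 0]
    - [-0.05, 0.2, 0]
    - [-0.05, 0.2, 0]
    - [0, 0.2, 0]
  twist: [0, 0, 0, 0, 0, 0, 0, 0]

```text
t: 26.92
tool_pos: [0.5813, 0.035, 0.2596]
orientation: [-0.587, -3.086, 0.001]
force: [0.1, -0.1, -1.2]
opening: 0.0241
gripper_force: 39.9
```

Request:
apply_moves:
  delta_pos:
    - [-0.05, 0.35, 0]
    - [0, 0.55, 0]
    - [0, 0.75, 0]
    - [0.1, 0.95, 0]
    - [0.25, 1.1, 0]
    - [0.5, 1.2, 0]
    - [0.75, 1.25, 0]
    - [1, 1.2, 0]
  twist: [0, 0, 0, 0, 0, 0, 0, 0]

```text
t: 27.92
tool_pos: [0.5846, 0.1143, 0.2597]
orientation: [0.586, 3.086, 0.001]
force: [0.1, -0.7, -2.1]
opening: 0.0235
gripper_force: 39.9
```

Request:
apply_moves:
  delta_pos:
    - [1.3, 1.1, 0]
    - [1.4, 0.8, 0]
    - [0.8, 0.3, 0]
    - [0, 0, -1]
    - [0, 0, -3]
    - [0, 0, -3]
  twist: [0, 0, 0, 0, 0, 0]

```text
t: 28.68
tool_pos: [0.5604, 0.1458, 0.3311]
orientation: [0.588, 3.086, -0.0]
force: [-0.6, -0.1, -0.5]
opening: 0.0237
gripper_force: 39.9
```

```bash
python3 -W ignore -c "
from ang import *; from p import *
look('s32'); print(rel([.5305,-.112,.33]))"
```

```text
t 28.675 z 0.3311 dist 0.0902 ang 49.7 F [-0.63 -0.06 -0.49] v [0.28 0.73 2.47]
mark by stud [293.0] stripe 68.3 180 [0.021 0.08 ] to go [255.9]
rim dist here 171.4
[ -6.57760482 -25.14467513   0.59100943]
```

Request:
apply_moves:
  delta_pos:
    - [-1.1, -4.4, 0]
    - [-1.4, -5.3, 0]
    - [-1.4, -5.3, 0]
    - [-1.4, -5.3, 0]
    - [-1, -3.6, 2]
    - [-0.3, -1.2, 4.5]
    - [0, 0, 4.5]
    - [0, 0, 2.3]
  twist: [0, 0, 0, 0, 0, 0, 0, 0]

```text
t: 29.72
tool_pos: [0.528, -0.1119, 0.1935]
orientation: [-0.589, -3.083, -0.001]
force: [-0.2, -0.6, -0.7]
opening: 0.024
gripper_force: 39.9
```

```bash
python3 -W ignore -c "
from ang import *; from p import *
look('s33')
a=np.radians(-81.4);print(rel([AX[0]+.173*np.cos(a),AX[1]+.173*np.sin(a),.1965]))"
```

```text
t 29.725 z 0.1935 dist 0.1907 ang -82.2 F [-0.23 -0.63 -0.73] v [-1.85  0.01 -4.68]
mark by stud [19.4] stripe 19.5 70 [0.015 0.006] to go [169.5]
rim dist here 160.1
[ 0.56482873  1.6458479  -0.55274062]
```

Request:
apply_moves:
  delta_pos:
    - [0, 0, 0]
  twist: [0]

```text
t: 29.9
tool_pos: [0.5292, -0.1117, 0.1964]
orientation: [-0.587, -3.085, -0.0]
force: [1.1, 0.5, -0.8]
opening: 0.0234
gripper_force: 39.9
```

```bash
python3 -W ignore -c "
from ang import *; from p import *
look('s34')
a=np.radians(-81.4);print(rel([AX[0]+.173*np.cos(a),AX[1]+.173*np.sin(a),.1965]))"
```

```text
t 29.9 z 0.1964 dist 0.1906 ang -81.8 F [ 1.11  0.5  -0.84] v [ 0.38 -0.41 -1.35]
mark by stud [33.1] stripe 33.3 69 [0.014 0.009] to go [155.8]
rim dist here 160.6
[0.84874292 1.57250257 0.11922583]
```

Request:
apply_moves:
  delta_pos:
    - [0.3, 0.6, 0]
    - [0.3, 0.5, 0]
    - [0.15, 0.3, 0]
    - [0.1, 0.15, 0]
    - [0.05, 0.08, 0]
    - [0.03, 0.06, 0]
    - [0.03, 0.05, 0]
    - [0.02, 0.04, 0]
  twist: [0, 0, 0, 0, 0, 0, 0, 0]

```text
t: 30.95
tool_pos: [0.5269, -0.0913, 0.1966]
orientation: [-0.587, -3.086, -0.0]
force: [0.9, 0.3, -2.0]
opening: 0.0239
gripper_force: 39.9
```

```bash
python3 -W ignore -c "
from ang import *; from p import *
look('s35')"
```

```text
t 30.95 z 0.1966 dist 0.1701 ang -81.6 F [ 0.88  0.31 -1.99] v [ 1.12  0.26 -1.35]
mark by stud [107.8, 118.0] stripe 109.9 63 [0.007 0.014] to go [81.1, 70.9]
rim dist here 167.0
```

Request:
apply_moves:
  delta_pos:
    - [0.01, 0.03, 0]
    - [-0.01, -0.03, 0]
  twist: [0, 0]

```text
t: 31.25
tool_pos: [0.527, -0.0913, 0.1966]
orientation: [-0.587, -3.086, 0.0]
force: [0.2, -1.1, -1.2]
opening: 0.0239
gripper_force: 39.9
```

```bash
python3 -W ignore -c "
from ang import *; from p import *
look('s36')"
```

```text
t 31.25 z 0.1966 dist 0.1701 ang -81.6 F [ 0.18 -1.09 -1.16] v [ 0.25 -1.42 -1.66]
mark by stud [131.8] stripe 130.8 60 [0.01  0.011] to go [57.1]
rim dist here 169.3
```

Request:
apply_moves:
  delta_pos:
    - [-0.02, -0.04, 0]
  twist: [0]

```text
t: 31.42
tool_pos: [0.5272, -0.092, 0.1968]
orientation: [0.587, 3.086, -0.001]
force: [1.3, -1.2, -1.1]
opening: 0.0237
gripper_force: 39.9
```

```bash
python3 -W ignore -c "
from ang import *; from p import *
look('s37')"
```

```text
t 31.425 z 0.1968 dist 0.1709 ang -81.5 F [ 1.32 -1.2  -1.08] v [ 1.6  -2.09 -1.28]
mark by stud [143.7] stripe 142.1 54 [0.012 0.009] to go [45.2]
rim dist here 170.3
```

Request:
apply_moves:
  delta_pos:
    - [-0.02, -0.03, 0]
  twist: [0]

```text
t: 31.6
tool_pos: [0.5274, -0.0925, 0.1969]
orientation: [0.587, 3.085, -0.001]
force: [1.4, -2.8, -1.1]
opening: 0.0238
gripper_force: 39.9
```

```bash
python3 -W ignore -c "
from ang import *; from p import *
look('s38')"
```

```text
t 31.6 z 0.1969 dist 0.1714 ang -81.5 F [ 1.4  -2.84 -1.06] v [ 3.19 -3.78 -0.76]
mark by stud [153.5] stripe 150.9 37 [0.013 0.006] to go [35.4]
rim dist here 170.9
```

Request:
apply_moves:
  delta_pos:
    - [-0.03, -0.06, 0]
  twist: [0]

```text
t: 31.78
tool_pos: [0.5274, -0.093, 0.1969]
orientation: [0.587, 3.086, -0.001]
force: [1.6, -2.5, -1.9]
opening: 0.0241
gripper_force: 39.9
```

```bash
python3 -W ignore -c "
from ang import *; from p import *
look('s39')"
```

```text
t 31.775 z 0.1969 dist 0.1719 ang -81.5 F [ 1.64 -2.51 -1.95] v [ 1.45 -3.01 -1.74]
mark by stud [161.3] stripe nan 0 [nan nan] to go [27.6]
rim dist here 171.3
```

Request:
apply_moves:
  delta_pos:
    - [-0.03, -0.05, 0]
  twist: [0]

```text
t: 31.95
tool_pos: [0.5273, -0.0934, 0.1967]
orientation: [0.587, 3.086, -0.0]
force: [0.7, -2.9, -2.0]
opening: 0.0237
gripper_force: 39.9
```

```bash
python3 -W ignore -c "
from ang import *; from p import *
look('s40')"
```

```text
t 31.95 z 0.1967 dist 0.1722 ang -81.6 F [ 0.67 -2.87 -1.98] v [ 1.67 -3.24 -2.24]
mark by stud [166.9] stripe nan 0 [nan nan] to go [22.0]
rim dist here 171.6
```

Request:
apply_moves:
  delta_pos:
    - [-0.03, -0.05, 0]
  twist: [0]

```text
t: 32.12
tool_pos: [0.5272, -0.0937, 0.1966]
orientation: [-0.587, -3.086, -0.0]
force: [0.2, -1.0, -1.3]
opening: 0.0238
gripper_force: 39.9
```

```bash
python3 -W ignore -c "
from ang import *; from p import *
look('s41')"
```

```text
t 32.125 z 0.1966 dist 0.1726 ang -81.6 F [ 0.19 -1.02 -1.32] v [ 1.18 -1.69 -1.54]
mark by stud [171.0] stripe nan 0 [nan nan] to go [17.9]
rim dist here 171.7
```

Request:
apply_moves:
  delta_pos:
    - [0, 0, 0]
  twist: [0]

```text
t: 32.3
tool_pos: [0.5272, -0.0937, 0.1965]
orientation: [-0.587, -3.086, -0.0]
force: [0.8, -1.7, -1.0]
opening: 0.0239
gripper_force: 39.9
```

```bash
python3 -W ignore -c "
from ang import *; from p import *
look('s42')"
```

```text
t 32.3 z 0.1965 dist 0.1726 ang -81.6 F [ 0.77 -1.74 -1.05] v [ 0.88 -1.77 -1.2 ]
mark by stud [171.7] stripe nan 0 [nan nan] to go [17.2]
rim dist here 171.7
```

Request:
apply_moves:
  delta_pos:
    - [-0.06, -0.1, 0]
  twist: [0]

```text
t: 32.48
tool_pos: [0.5272, -0.0946, 0.1964]
orientation: [-0.586, -3.085, -0.001]
force: [-0.3, 0.2, -1.0]
opening: 0.0239
gripper_force: 39.9
```

```bash
python3 -W ignore -c "
from ang import *; from p import *
look('s43')
b=load('s43');i=np.vstack([cv2.resize(b['frame'][165:260,245:365],None,fx=5,fy=5,interpolation=cv2.INTER_CUBIC)]); cv2.imwrite('pics/c43.png',np.clip(i[:,:,::-1]*1.5,0,255).astype(np.uint8))"
```

```text
t 32.475 z 0.1964 dist 0.1734 ang -81.6 F [-0.33  0.21 -1.02] v [-0.67 -0.29 -1.09]
mark by stud [172.2] stripe nan 0 [nan nan] to go [16.7]
rim dist here 171.8
```

View pics/c43.png

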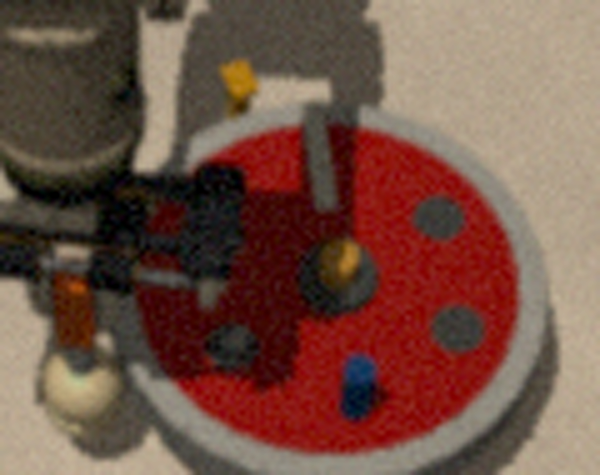

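The crop shows the stud at (357,390), the stripe in shadow at (320,160), and the pointer at (238,80). The felt is clear of the rim. I'll re-measure with a shadow-proof stripe detector.

```bash
cat >> ang.py <<'E'
def theta2(c,lo=150,hi=215):
    m=mask(c,(0,0,35),(30,120,255),SR); ys,xs=np.nonzero(m)
    P=np.array([onz(c,x,y,.1)[:2] for x,y in zip(xs,ys)])-AX; r=np.linalg.norm(P,axis=1); a=np.degrees(np.arctan2(P[:,1],P[:,0]))%360
    k=(r>.06)&(r<.108)&(a>lo)&(a<hi); P=P[k]; d=np.median(P,0); a=a[k]; return len(P),np.median(a).round(1),a.std().round(1)
E
python3 -W ignore -c "
from ang import *
for k in ('s0','s9'): c=load(k); print(theta2(c,0,360) if k=='s9' else theta2(c,120,180), stud(c,SR))
for n in (17,25,26,27,28,29,30,36,37,38,39,40,41,42,43): c=load(f's{n}'); print(n,theta2(c,120,215),[ (180+q[0])%360 for q in stud(c,SR)])
c=grab('scene','s44'); print(robot.read_state()['t'],theta2(c,120,215),stud(c,SR))
"
```

```text
(58, np.float64(147.6), np.float64(3.2)) [(np.float64(-30.9), np.float64(0.091), np.int32(41))]
(249, np.float64(145.3), np.float64(113.8)) [(np.float64(-149.8), np.float64(0.094), np.int32(20))]
17 (65, np.float64(157.9), np.float64(3.4)) [np.float64(158.7)]
25 (64, np.float64(148.4), np.float64(9.7)) [np.float64(149.5)]
26 (56, np.float64(156.2), np.float64(3.2)) [np.float64(157.8)]
27 (54, np.float64(162.7), np.float64(3.0)) [np.float64(163.8)]
28 (58, np.float64(166.7), np.float64(3.3)) [np.float64(168.5)]
29 (58, np.float64(170.7), np.float64(9.7)) [np.float64(172.6)]
30 (66, np.float64(171.6), np.float64(14.9)) [np.float64(172.9)]
36 (93, np.float64(133.5), np.float64(26.9)) [np.float64(131.8)]
37 (68, np.float64(142.9), np.float64(18.5)) [np.float64(143.7)]
38 (62, np.float64(152.1), np.float64(3.5)) [np.float64(153.5)]
39 (46, np.float64(160.4), np.float64(2.8)) [np.float64(161.3)]
40 (51, np.float64(164.5), np.float64(3.0)) [np.float64(166.9)]
41 (53, np.float64(169.2), np.float64(3.1)) [np.float64(171.0)]
42 (59, np.float64(170.3), np.float64(10.3)) [np.float64(171.7)]
43 (63, np.float64(170.8), np.float64(13.9)) [np.float64(172.2)]
32.575 (61, np.float64(171.0), np.float64(14.1)) [(np.float64(-7.0), np.float64(0.091), np.int32(37))]
```

The wheel came to rest about 17° short, near 171.7°. I'll make one more full cycle, slightly faster and with a lighter, longer ride.

Request:
apply_moves:
  delta_pos:
    - [-0.4, -0.7, 0]
    - [-0.7, -1.3, 0]
    - [0, 0, -2]
    - [0, 0, -3]
    - [0, 0, -1.3]
    - [0, 0, 0]
  twist: [0, 0, 0, 0, 0, 0]

```text
t: 33.33
tool_pos: [0.5313, -0.1179, 0.2615]
orientation: [0.586, 3.083, -0.0]
force: [-0.1, -0.2, -1.5]
opening: 0.0237
gripper_force: 39.9
```

Request:
apply_moves:
  delta_pos:
    - [0.3, 1.4, 0]
    - [0.7, 3.2, 0]
    - [0.8, 3.5, 0]
    - [0.6, 2.4, 0]
    - [0.2, 1, 0]
    - [0, 0, 0]
    - [0, 0, 0]
  twist: [0, 0, 0, 0, 0, 0, 0]

```text
t: 34.2
tool_pos: [0.5483, -0.0018, 0.2593]
orientation: [-0.587, -3.086, 0.001]
force: [0.2, 0.4, -2.0]
opening: 0.0241
gripper_force: 39.9
```

```bash
python3 -W ignore -c "
from ang import *; from arc import *
look('s50')
p=robot.read_state()['tool_pos'][:2]-AX; a0=np.arctan2(p[1],p[0]); 
s=stud(load('s50'),SR)[0][0]; gap=(np.radians(s-23.1)-a0)*90; print('stud',s,'gap mm',gap)
g=gap-3.5; r,a=arc(a0,np.linalg.norm(p),[g*.2,g*.35,g*.3,g*.15]); print(r.tolist(),a)
B=[2,2,2,4,6.5,9,11.5,14,16.5,19,19,10,2]
r,a=arc(np.radians(a),.09,B); print(r[:3].tolist(),r[3:11].tolist(),r[11:].tolist(),a)
import numpy as np
aa=np.radians(a); print('end',AX+.09*np.array([np.cos(aa),np.sin(aa)]), rel([.5305,-.112,.33],frm=np.r_[AX+.09*np.array([np.cos(aa),np.sin(aa)]),.33]))"
```

```text
t 34.2 z 0.2593 dist 0.0913 ang -59.6 F [ 0.19  0.37 -1.98] v [ 0.23  0.32 -2.32]
mark by stud [174.6] stripe 289.8 126 [0.013 0.012] to go [14.3]
rim dist here 170.9
stud -5.4 gap mm 48.839642498137394
[[-0.4, 0.84, -0.0], [-0.72, 1.41, -0.0], [-0.42, 1.29, -0.0], [-0.13, 0.67, -0.0]] -30.72816920328653
[[-0.03, 0.2, -0.0], [-0.03, 0.2, -0.0], [-0.02, 0.2, -0.0]] [[-0.03, 0.4, -0.0], [-0.01, 0.65, -0.0], [0.07, 0.9, -0.0], [0.21, 1.13, -0.0], [0.45, 1.32, -0.0], [0.79, 1.45, -0.0], [1.22, 1.46, -0.0], [1.49, 1.17, -0.0]] [[0.88, 0.48, 0.0], [0.18, 0.08, 0.0]] 44.07465404990429
end [0.56665907 0.13960355] [-5.89249277e+00 -2.47264383e+01  6.94264112e-03]
```

Request:
apply_moves:
  delta_pos:
    - [-0.4, 0.85, 0]
    - [-0.7, 1.4, 0]
    - [-0.45, 1.3, 0]
    - [-0.15, 0.65, 0]
    - [0, 0, 0]
    - [-0.05, 0.2, 0]
    - [-0.05, 0.2, 0]
    - [0, 0.2, 0]
  twist: [0, 0, 0, 0, 0, 0, 0, 0]

```text
t: 35.25
tool_pos: [0.5826, 0.0366, 0.2597]
orientation: [-0.587, -3.086, 0.001]
force: [-1.5, -1.4, -2.2]
opening: 0.0242
gripper_force: 39.9
```

Request:
apply_moves:
  delta_pos:
    - [-0.05, 0.4, 0]
    - [0, 0.65, 0]
    - [0.05, 0.9, 0]
    - [0.2, 1.15, 0]
    - [0.45, 1.3, 0]
    - [0.8, 1.45, 0]
    - [1.2, 1.45, 0]
    - [1.5, 1.15, 0]
  twist: [0, 0, 0, 0, 0, 0, 0, 0]

```text
t: 36.25
tool_pos: [0.5746, 0.1328, 0.2597]
orientation: [-0.586, -3.086, -0.002]
force: [0.1, 0.2, -1.7]
opening: 0.0236
gripper_force: 39.9
```

Request:
apply_moves:
  delta_pos:
    - [0.9, 0.45, 0]
    - [0.1, 0.1, -1]
    - [0, 0, -3]
    - [0, 0, -3]
    - [-1.1, -4.4, 0]
    - [-1.3, -5.3, 0]
    - [-1.3, -5.3, 0]
    - [-1.3, -5.3, 0]
  twist: [0, 0, 0, 0, 0, 0, 0, 0]

```text
t: 37.25
tool_pos: [0.5396, -0.0696, 0.3308]
orientation: [0.587, 3.085, -0.0]
force: [0.9, 0.7, -1.0]
opening: 0.0238
gripper_force: 39.9
```

Request:
apply_moves:
  delta_pos:
    - [-0.7, -3.4, 2]
    - [-0.2, -1, 4.5]
    - [0, 0, 4.5]
    - [0, 0, 2.3]
    - [0, 0, 0]
  twist: [0, 0, 0, 0, 0]

```text
t: 37.88
tool_pos: [0.5309, -0.112, 0.1951]
orientation: [-0.587, -3.082, -0.001]
force: [-0.5, 0.1, -1.2]
opening: 0.0236
gripper_force: 39.9
```

```bash
python3 -W ignore -c "
from ang import *; from p import *
look('s51'); print(len(open('ang.py').read()))
a=np.radians(-81.5);print(rel([AX[0]+.173*np.cos(a),AX[1]+.173*np.sin(a),.1965]))"
```

```text
t 37.875 z 0.1951 dist 0.1911 ang -81.3 F [-0.51  0.06 -1.19] v [ 0.85 -0.55 -1.07]
mark by stud [35.7] stripe 42.2 68 [0.012 0.01 ] to go [153.2]
rim dist here 160.7
1890
[1.07035079 1.51853884 0.05148935]
```

Request:
apply_moves:
  delta_pos:
    - [0.4, 0.5, 0]
    - [0.35, 0.5, 0]
    - [0.2, 0.3, 0]
    - [0.1, 0.2, 0]
  twist: [0, 0, 0, 0]

```text
t: 38.42
tool_pos: [0.528, -0.0937, 0.197]
orientation: [0.586, 3.086, -0.0]
force: [-0.4, -0.1, -1.2]
opening: 0.0236
gripper_force: 39.9
```

```bash
python3 -W ignore -c "
from ang import *; from p import *
look('s52'); print(theta2(load('s52'),60,120))"
```

```text
t 38.425 z 0.197 dist 0.1727 ang -81.3 F [-0.41 -0.09 -1.2 ] v [-0.4   0.51 -1.62]
mark by stud [] stripe 91.6 60 [0.004 0.015] to go []
rim dist here 165.3
(68, np.float64(91.7), np.float64(3.4))
```

Request:
apply_moves:
  delta_pos:
    - [0.08, 0.14, 0]
    - [0.07, 0.1, 0]
    - [0, 0, 0]
  twist: [0, 0, 0]

```text
t: 38.85
tool_pos: [0.5274, -0.0913, 0.1966]
orientation: [-0.587, -3.086, -0.0]
force: [-0.3, -0.8, -1.2]
opening: 0.0239
gripper_force: 39.9
```

```bash
python3 -W ignore -c "
from ang import *; from p import *
look('s53'); print(theta2(load('s53'),100,200))"
```

```text
t 38.85 z 0.1966 dist 0.1702 ang -81.4 F [-0.34 -0.8  -1.22] v [-0.05 -0.94 -1.97]
mark by stud [129.7] stripe 128.2 59 [0.01  0.012] to go [59.2]
rim dist here 169.1
(91, np.float64(131.0), np.float64(27.0))
```

Request:
apply_moves:
  delta_pos:
    - [-0.02, -0.04, 0]
  twist: [0]

```text
t: 39.02
tool_pos: [0.5276, -0.092, 0.1967]
orientation: [0.587, 3.086, -0.001]
force: [0.4, -1.1, -1.9]
opening: 0.0237
gripper_force: 39.9
```

```bash
python3 -W ignore -c "
from ang import *; from p import *
look('s54'); print(theta2(load('s54'),120,200))"
```

```text
t 39.025 z 0.1967 dist 0.171 ang -81.4 F [ 0.4  -1.1  -1.92] v [ 1.41 -2.61 -1.42]
mark by stud [144.2] stripe 143.0 60 [0.012 0.01 ] to go [44.7]
rim dist here 170.3
(70, np.float64(143.7), np.float64(17.8))
```

Request:
apply_moves:
  delta_pos:
    - [-0.03, -0.04, 0]
  twist: [0]

```text
t: 39.2
tool_pos: [0.5279, -0.0927, 0.1969]
orientation: [0.587, 3.085, -0.001]
force: [0.5, -1.7, -2.2]
opening: 0.0238
gripper_force: 39.9
```

```bash
python3 -W ignore -c "
from ang import *; from p import *
look('s55'); print(theta2(load('s55'),130,200))"
```

```text
t 39.2 z 0.1969 dist 0.1717 ang -81.3 F [ 0.54 -1.67 -2.24] v [ 2.62 -3.97 -1.36]
mark by stud [157.8] stripe 153.4 15 [0.01  0.004] to go [31.1]
rim dist here 171.2
(57, np.float64(156.3), np.float64(3.2))
```

Request:
apply_moves:
  delta_pos:
    - [-0.01, -0.03, 0]
  twist: [0]

```text
t: 39.38
tool_pos: [0.528, -0.0931, 0.197]
orientation: [0.587, 3.085, -0.001]
force: [2.3, -4.1, -1.7]
opening: 0.0242
gripper_force: 39.9
```

```bash
python3 -W ignore -c "
from ang import *; from p import *
look('s56'); print(theta2(load('s56'),140,210))"
```

```text
t 39.375 z 0.197 dist 0.1721 ang -81.3 F [ 2.34 -4.14 -1.7 ] v [ 3.14 -5.01 -2.18]
mark by stud [169.7] stripe nan 0 [nan nan] to go [19.2]
rim dist here 171.7
(52, np.float64(166.9), np.float64(3.0))
```

Request:
apply_moves:
  delta_pos:
    - [-0.03, -0.06, 0]
  twist: [0]

```text
t: 39.55
tool_pos: [0.5278, -0.0935, 0.1969]
orientation: [0.587, 3.086, -0.001]
force: [2.3, -2.8, -1.1]
opening: 0.0241
gripper_force: 39.9
```

```bash
python3 -W ignore -c "
from ang import *; from p import *
look('s57'); print(theta2(load('s57'),150,215))"
```

```text
t 39.55 z 0.1969 dist 0.1725 ang -81.4 F [ 2.27 -2.77 -1.07] v [ 2.5  -4.74 -1.86]
mark by stud [177.4] stripe 178.3 4 [0.002 0.002] to go [11.5]
rim dist here 171.9
(52, np.float64(175.7), np.float64(3.1))
```

Request:
apply_moves:
  delta_pos:
    - [-0.02, -0.04, 0]
  twist: [0]

```text
t: 39.72
tool_pos: [0.5277, -0.0937, 0.1967]
orientation: [0.587, 3.086, -0.0]
force: [2.0, -3.5, -1.1]
opening: 0.0235
gripper_force: 39.9
```

```bash
python3 -W ignore -c "
from ang import *; from p import *
look('s58'); print(theta2(load('s58'),160,225))"
```

```text
t 39.725 z 0.1967 dist 0.1726 ang -81.5 F [ 1.98 -3.47 -1.1 ] v [ 2.03 -4.42 -2.29]
mark by stud [182.9] stripe 183.0 26 [0.01  0.003] to go [6.0]
rim dist here 172.0
(62, np.float64(181.6), np.float64(3.4))
```

Request:
apply_moves:
  delta_pos:
    - [-0.02, -0.03, 0]
    - [0, 0, 0]
  twist: [0, 0]

```text
t: 40.02
tool_pos: [0.5276, -0.0939, 0.1965]
orientation: [-0.587, -3.086, -0.0]
force: [1.3, -3.6, -1.5]
opening: 0.0239
gripper_force: 39.9
```

```bash
python3 -W ignore -c "
from ang import *; from p import *
look('s59'); print(theta2(load('s59'),160,225))"
```

```text
t 40.025 z 0.1965 dist 0.1728 ang -81.5 F [ 1.26 -3.64 -1.5 ] v [ 1.27 -2.58 -2.53]
mark by stud [186.8] stripe 186.0 39 [0.01  0.004] to go [2.1]
rim dist here 172.0
(63, np.float64(186.1), np.float64(3.5))
```

Request:
apply_moves:
  delta_pos:
    - [0, 0, 0]
    - [0, 0, 0]
    - [0, 0, 0]
    - [0, 0, 0]
    - [0, 0, 0]
    - [0, 0, 0]
    - [0, 0, 0]
    - [0, 0, 0]
  twist: [0, 0, 0, 0, 0, 0, 0, 0]

```text
t: 41.08
tool_pos: [0.5277, -0.094, 0.1966]
orientation: [-0.587, -3.086, -0.0]
force: [0.4, -1.0, -2.2]
opening: 0.0238
gripper_force: 39.9
```

```bash
python3 -W ignore -c "
from ang import *
for i in range(4): look(f's6{i}'); print(theta2(load(f's6{i}'),160,225))"
```

```text
t 41.075 z 0.1966 dist 0.1729 ang -81.5 F [ 0.4  -0.97 -2.18] v [ 0.26 -0.64 -2.23]
mark by stud [187.4] stripe 186.3 39 [0.01  0.004] to go [1.5]
rim dist here 172.0
(65, np.float64(186.1), np.float64(3.5))
t 41.125 z 0.1965 dist 0.1729 ang -81.5 F [ 0.26 -0.64 -2.23] v [-0.65 -1.34 -1.62]
mark by stud [186.7] stripe 186.4 36 [0.009 0.005] to go [2.2]
rim dist here 172.0
(64, np.float64(186.2), np.float64(3.5))
t 41.175 z 0.1966 dist 0.1729 ang -81.5 F [-0.65 -1.34 -1.62] v [-0.17 -0.68 -2.02]
mark by stud [187.0] stripe 186.3 38 [0.01  0.004] to go [1.9]
rim dist here 172.0
(62, np.float64(186.2), np.float64(3.3))
t 41.225 z 0.1966 dist 0.1729 ang -81.5 F [-0.17 -0.68 -2.02] v [ 0.59 -1.12 -0.63]
mark by stud [190.4, 182.9] stripe 186.1 38 [0.01  0.004] to go [358.5, 6.0]
rim dist here 172.0
(65, np.float64(186.1), np.float64(3.5))
```

The wheel is stopped with the mark within 3° of the pointer, but the felt force has eased to about 1 N. I'll press in 0.5 mm and check.

Request:
apply_moves:
  delta_pos:
    - [0.01, 0.02, 0]
    - [0.02, 0.03, 0]
    - [0, 0, 0]
    - [0, 0, 0]
    - [0, 0, 0]
    - [0, 0, 0]
    - [0, 0, 0]
    - [0, 0, 0]
  twist: [0, 0, 0, 0, 0, 0, 0, 0]

```text
t: 42.28
tool_pos: [0.5276, -0.0936, 0.1967]
orientation: [0.587, 3.086, -0.0]
force: [0.8, -4.6, -3.1]
opening: 0.0236
gripper_force: 39.9
```

```bash
python3 -W ignore -c "
from ang import *
F=[]
for i in range(6): c=robot.read_camera('scene'); F.append(robot.read_state()['force'])
print(np.mean(F,0),theta2(c,160,225),stud(c,SR),robot.read_state()['tool_pos'])"
```

```text
[ 0.76156019 -4.83651933 -3.02211691] (62, np.float64(186.4), np.float64(3.3)) [(np.float64(7.3), np.float64(0.092), np.int32(41))] [ 0.52761499 -0.09362052  0.19663689]
```

```bash
python3 -c "
from plant import robot
print(robot.read_state()['force'],robot.close_job())"
```

```text
the job is handed in; nothing more can be done
[ 1.2861608  -5.11306381 -2.48633299] None
```

The job is handed in: at the last check the wheel stood still, its white mark about 2° from the pointer and the held felt on the rim at about 5 N. It took three spins because the first two brakings stopped roughly 15–30° short. On the last one the felt rode the turning rim for about 1 s, close to the required minimum, and the job returned no verdict.

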